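# Screw the lifting eye home with a turning bar

### The job

The steel lifting eye on the packing box is not quite screwed home. Take the turning bar from the tray, slide its shank about half-way through the eye's loop and, with the bar alone, turn the eye clockwise (seen from above) until its collar is snug on the wood, feeling for the point where it tightens and not forcing it beyond that. Then draw the bar out and lay it back in the tray; leave the things around alone.

Things in the scene. Friction and masses are not known exactly. Their poses are not given: they have to be found in the camera images.
- eye_loop (a point): Centre of the round hole of a steel shoulder screw eye that stands upright on the box's batten; on the screw's axis, 34 mm above the underside of its collar. Ring of 10 mm wire, hole 21 mm, 41 mm over all, alike from both sides; neck below, then a collar 28 mm across, 5 mm thick. y: axis of the hole (level), z: up.
- eye: The same eye; origin at the centre of its collar's underside, axes as eye_loop. It only turns about the vertical in its thread: clockwise from above screws it in, 3 mm a turn. It starts 0.9 to 1.7 rad short of home, turns against a slight drag (0.35 N m moving, about 0.1 held still) and stays where it is left.
- eye_collar (a point): Centre of the collar's underside. Home: level with the batten's top; at the start 0.4 to 0.9 mm above it, too little to measure, so home must be felt: when the collar meets the wood the torque jumps to 0.6 N m and then climbs by 1.7 to 2 N m per rad. Snug: 0.6 to 1.2 N m; over 1.5 N m (0.45 rad past home) it crushes the wood. Let go, it may ease back a little, still snug.
- crate: Fixed chipboard packing box, 244 x 304 mm on plan, lid 90 mm up; a pine batten 70 mm wide and 18 mm thick lies on the lid along the box's x through its middle, its top 108 mm up. Origin: centre of the underside, on the bench. The eye stands near the batten's middle.
- bar_handle (a point): Middle of the handle of the loose turning bar (0.15 to 0.26 kg), which lies flat in the tray: orange handle 90 mm long, 24 wide, 16 thick, then a round steel shank, 16 mm diameter, 110 mm long, rounded tip, on the same centre line; 200 mm in all. x: from handle to tip, z: up.
- bar_shank (a point): Middle of the bar's steel shank, on its centre line, 100 mm from the middle of the handle. The shank is thinner than the eye's hole: in the loop the bar swings freely by about 0.55 rad either way before it bites and carries the eye round.
- bar_tip (a point): End of the bar's shank, on its centre line, 155 mm from the middle of the handle.
- tray_in (a point): Centre of the inner floor (4 mm above the bench) of the fixed blue tool tray, 300 (x) x 180 (y) mm outside, walls 4 mm thick and 24 mm high, in which the bar lies.
- offcut_mid (a point): Middle of a loose chipboard offcut, 50 x 70 x 10 mm, lying on the lid of the box. Bystander.
- staple_carton_mid (a point): Middle of a full staple carton, 60 x 100 x 45 mm, standing on the bench. Bystander.
- tape_measure_mid (a point): Middle of a yellow tape measure, 70 x 66 x 30 mm, lying on the bench. Bystander.
Not all that is in view belongs to the job. Leave any red look-alike of the part that bears bar_handle alone.

How it is judged:
By the outcome, as a careful person would: the job done as asked, in the order asked, and still so for the second after the job is handed in, with the robot touching nothing.
It also fails if it takes over 67 s, if anything falls off the work surface, if the arm or the gripper's body presses on something with over 40 N, if the wrist force passes 120 N, or if a joint passes its speed limit or range.

### The arm

A 6-joint arm with a two-finger parallel gripper is mounted at the origin on the work surface. World frame = base frame: x ahead of the robot, y to its left, z up, the work surface at z = 0. Lengths are in m, angles in rad, forces in N, time in s.
With the tool pointing down it reaches from about 0.225 to 0.875 m from the base axis. Payload 3.4 kg.
Tool frame: the origin (TCP) lies midway between the tips of the shut fingers; the grasp point (between the pads) lies 19 mm behind it (manip.tcp_to_grasp is the distance from the TCP to the grasp point, in m); x points along the fingers, y is the direction in which the jaws open and shut, and the axes are right-handed (so a half turn about x gives the same grasp; the last joint's range is limited). The gripper opens to 85 mm and grips with 20 to 120 N. Pads are 22 mm wide; open, the fingers measure 114 mm over their backs; the gripper's body (76 mm by 85 mm) begins 54 mm behind the grasp point. The pads swing forward as they close: fully open they stand 13 mm farther back than shut.
Start: joints at [1.094, 0.276, 1.505, -0, 1.361, -0.121], TCP at [0.2, 0.539, 0.231] pointing down, gripper open.
Joint ranges: [-2.89, 2.89], [-0.75, 2.08], [0.22, 2.7], [-1.18, 4.32], [0.11, 2.71], [-2.7, 2.7]. Speed limits (rad/s): [2.57, 2.57, 3.14, 3.14, 3.14, 3.14].

### API

Orientations are given as a unit quaternion [w, x, y, z].
In Python, from rig import readout, eyes, job, manip gives the robot as it stands. The module is installed in compiled form; this text tells all that it offers.
- The arm moves only by the tool carry_out, never from a script. Its argument "deltas" is one flat list of numbers, 7 for each row, row after row: the shift along the tool's x, y, z scaled (see below), then the turn, a rotation vector about the tool's x, y, z scaled (see below), then the opening, from -1 (shut) to 1 (fully open). In form: [dx, dy, dz, ax, ay, az, grip, dx, dy, dz, ax, ay, az, grip, ...]. A call has 1 to 10 rows; each row shifts and turns the commanded pose from where the row before left it, along the tool's axes as they then stand; what a row does not reach is not made up. The controller multiplies each number of a shift by 60 mm and each number of a turn by 4 degrees. A row lasts 1/8 s, in which the tool goes at most 62.5 mm and 10.7 degrees, less where a joint would pass 70% of its speed; a pose out of reach is approached as far as the arm can. A call with a number of a shift or a turn outside -1 to 1 is refused whole. A call with a gripper value outside its range is refused whole. The fingers move at their own pace and stop on an object; "newtons" is the grip in N (left out, the last holds). Time passes only in rows, so rows that do not move let the fingers close. It gives the time, the measured TCP pose, the force and the opening at its end, in the units of the state.
- readout.get_state(): the state, without advancing time (a new reading comes with each control period).
- eyes.get_image(name): name is "scene" or "top" or "wrist"; returns a dict with "color" (480x640x3 uint8, red, green, blue), "z_map" (480x640 float32, m along the optical axis (not along the pixel's ray), 0 where there is no reading), "mtx" (3x3 intrinsics, pixels), "origin" and "orientation" of the camera in the world. Camera axes: x right, y down, z forward; pixel columns grow to the right and rows downward; lengths in m; the calibration is good to about 2 mm. A picture is of the moment at which its call begins.
- job.sign_off(): hands the job in, once; it reports no verdict.
The state is a dict: "clock": time; "qpos": joint angles; "qd": joint speeds; "effort": joint torques, N m; "position": TCP position; "ee_rot": TCP orientation; "contact_force": force on the tool from outside, world axes, zero at the start; "moment": the same for the moment, N m; "width": finger opening in m.
Only numpy, scipy, OpenCV 4.12 (cv2) and the standard library are available. Lean on these libraries where they do the work, as an engineer would, in place of code of your own. Each camera call takes 0.05 s, during which the arm holds its last target.

## Working session

There is one attempt and no reset: what is moved stays moved. The work goes in short steps, Python scripts to look and compute and a tool call to move; the robot and the scene stay as the last step left them, time stands still between calls to the robot, and variables do not carry over. Pictures are saved under pics/ and viewed, and the job is handed in when it is done.

Besides the shell and the picture viewer there is one more tool, called by a JSON object that holds its "name" and its "arguments", one argument or row to a line. carry_out: Moves the arm, as the interface text tells. Its arguments: {"type":"object","properties":{"deltas":{"type":"array"},"newtons":{"type":"number"}},"required":["deltas"]}

```bash
mkdir -p pics; ls
cat > h.py <<'E'
import numpy as np, cv2
from scipy.spatial.transform import Rotation as R
from rig import readout, eyes, job, manip
def grab(n):
    return eyes.get_image(n)
def save(im,f): cv2.imwrite('pics/'+f,cv2.cvtColor(im,cv2.COLOR_RGB2BGR))
def q2R(q): return R.from_quat([q[1],q[2],q[3],q[0]]).as_matrix()
def cloud(d):
    z=d['z_map'].astype(float);K=np.array(d['mtx']);v,u=np.mgrid[0:480,0:640]
    P=np.stack([(u-K[0,2])/K[0,0]*z,(v-K[1,2])/K[1,1]*z,z],-1)
    o=np.array(d['orientation']); M=q2R(o) if o.size==4 else o
    return P@M.T+np.array(d['origin'])
E
python3 - <<'E'
from h import *
s=readout.get_state();print({k:np.round(v,3) for k,v in s.items()}, manip.tcp_to_grasp)
for n in('scene','top','wrist'):
    d=grab(n);save(d['color'],n+'0.png');np.savez('/tmp/'+n+'0.npz',**d);print(n,d['origin'],d['orientation'],d['mtx'])
E
```

```text
pics
{'clock': np.float64(0.0), 'qpos': array([ 1.094,  0.277,  1.506,  0.   ,  1.361, -0.121]), 'qd': array([-0.001, -0.   ,  0.001, -0.001,  0.   , -0.001]), 'effort': array([-0.0000e+00, -4.1677e+01, -2.4581e+01, -1.0000e-03,  1.1000e-02,
       -0.0000e+00]), 'position': array([0.2  , 0.539, 0.23 ]), 'ee_rot': array([ 0.696,  0.125,  0.696, -0.126]), 'contact_force': array([ 0.057, -0.619,  0.346]), 'moment': array([ 0.029, -0.004, -0.004]), 'width': np.float64(0.085)} 0.0187
scene [0.8897018  0.43006115 0.72701453] [-0.1438508   0.35429553  0.85990218 -0.33815658] [[455.42422675   0.         319.51371874]
 [  0.         455.42422675 244.55993592]
 [  0.           0.           1.        ]]
top [0.34996752 0.04938355 1.29629879] [-0.03841473  0.71164653 -0.70053209  0.036583  ] [[514.22742483   0.         319.24189828]
 [  0.         514.22742483 243.48535115]
 [  0.           0.           1.        ]]
wrist [0.12805941 0.56574677 0.37404437] [0.1272107  0.81095225 0.56440429 0.08730224] [[363.88292707   0.         320.3405454 ]
 [  0.         363.88292707 250.40200514]
 [  0.           0.           1.        ]]
```

View pics/scene0.png

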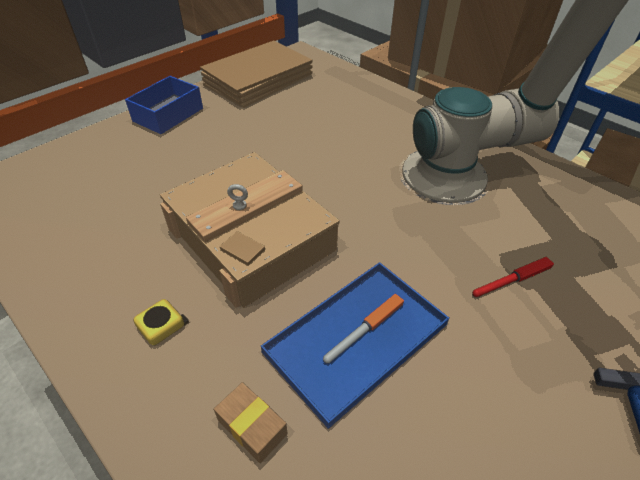

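View pics/top0.png

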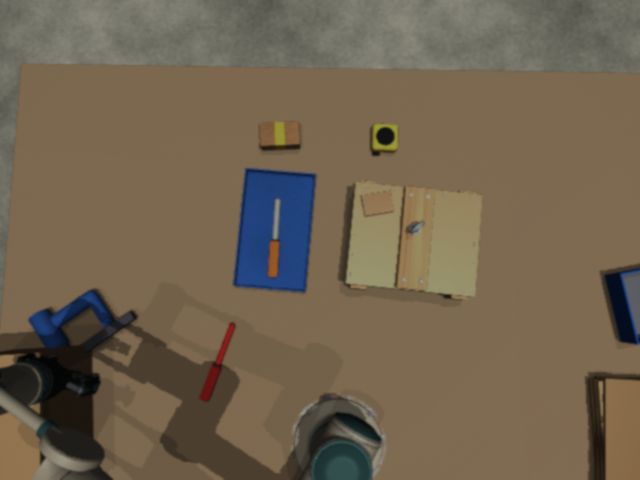

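View pics/wrist0.png

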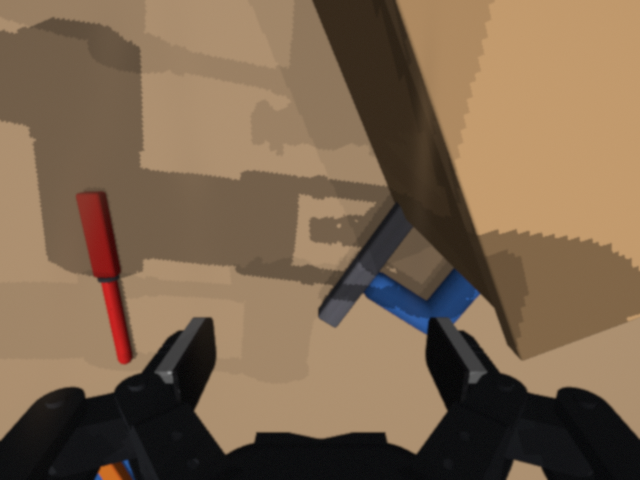

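The candidates for the bar are:
- The orange-handled bar in the blue tray: scene (365,328), top (275,240).
- The red look-alike on the bench: scene (515,277), top (217,360).

By the description I choose the orange one. The eye is at scene (238,196), top (416,228). Next I measure both.

Run:
```python
from h import *
import numpy as np
crops=[]
for n in('scene','top'):
    d=dict(np.load(f'/tmp/{n}0.npz')); P=cloud(d); c=d['color']; hsv=cv2.cvtColor(c,cv2.COLOR_RGB2HSV)
    np.save(f'/tmp/{n}P.npy',P)
    tray=(abs(hsv[...,0].astype(int)-112)<10)&(hsv[...,1]>150)
    print(n,'bench z', np.median(P[400:450,330:360,2]) if n=='top' else '')
    # orange
    o=(hsv[...,0]>5)&(hsv[...,0]<14)&(hsv[...,1]>190)&(hsv[...,2]>100)
    roi=np.zeros(o.shape,bool)
    if n=='scene': roi[285:335,350:415]=1
    else: roi[235:282,260:288]=1
    o&=roi; Q=P[o]; Q=Q[Q[:,2]>.005]
    print('handle',o.sum(),Q.mean(0),np.percentile(Q[:,2],[10,50,90]))
    xy=Q[:,:2];m=xy.mean(0);w,v=np.linalg.eigh(np.cov((xy-m).T));ax=v[:,1];t=(xy-m)@ax;print('axis',ax,t.min(),t.max(),m+ax*(t.max()+t.min())/2)
    # shank: grey low saturation within tray
    roi[:]=0
    if n=='scene': roi[315:365,320:372]=1
    else: roi[196:242,270:284]=1
    g=(hsv[...,1]<90)&(hsv[...,2]>90)&roi; Q=P[g]
    print('shank',g.sum(),Q.mean(0),np.percentile(Q[:,2],[10,50,90]))
    xy=Q[:,:2];m=xy.mean(0);w,v=np.linalg.eigh(np.cov((xy-m).T));ax=v[:,1];t=(xy-m)@ax;print('axis',ax,t.min(),t.max(),m+ax*(t.max()+t.min())/2)
    # eye
    roi[:]=0
    if n=='scene': roi[180:212,222:254]=1
    else: roi[216:240,402:430]=1
    g=roi&(P[...,2]>.120)&(P[...,2]<.175); Q=P[g]
    print('eye',g.sum(),Q.mean(0),np.percentile(Q[:,2],[2,50,98]))
    xy=Q[:,:2];m=xy.mean(0);w,v=np.linalg.eigh(np.cov((xy-m).T));ax=v[:,1];t=(xy-m)@ax;print('axis',ax,np.degrees(np.arctan2(ax[1],ax[0])),t.min(),t.max(),m+ax*(t.max()+t.min())/2)
    # batten / lid
    for nm,lo,hi in(('batten',.104,.113),('lid',.086,.094)):
        g=(P[...,2]>lo)&(P[...,2]<hi)&(P[...,0]>.2)&(P[...,0]<.7)&(P[...,1]<.1)&(P[...,1]>-.5)
        xy=P[g][:,:2].astype(np.float32); print(nm,len(xy),np.median(P[g][:,2]),cv2.minAreaRect(xy),np.median(xy,0))
    g=tray&(P[...,2]<.04)&(P[...,1]>-.05)&(P[...,1]<.3)&(P[...,0]>.15);xy=P[g][:,:2].astype(np.float32);print('tray',cv2.minAreaRect(xy))
    a,b=((185,275),(210,420)) if 0 else (None,None)
    if n=='scene': cr=[c[165:265,180:320],c[280:380,310:450]]
    else: cr=[c[170:270,345:485],c[190:290,200:340]]
    crops.append(np.hstack([cv2.resize(x,(400,286),interpolation=cv2.INTER_CUBIC) for x in cr]))
save(np.vstack(crops),'crops.png')
```

```text
scene bench z <stdin>:15: RuntimeWarning: Mean of empty slice.
  ret = um.true_divide(
Traceback (most recent call last):
IndexError: index -1 is out of bounds for axis 0 with size 0
```

Run:
```python
from h import *
for n,pts in (('scene',[(238,196),(385,313),(345,345),(240,250),(330,400),(450,180),(320,240)]),('top',[(416,228),(273,260),(277,215),(275,190),(500,400)])):
    d=dict(np.load(f'/tmp/{n}0.npz')); P=cloud(d)
    hsv=cv2.cvtColor(d['color'],cv2.COLOR_RGB2HSV)
    z=d['z_map'];print(n,z.shape,z.min(),z.max(),np.array(d['orientation']).shape)
    for u,v in pts: print((u,v),z[v,u],P[v,u].round(4),hsv[v,u],d['color'][v,u])
```

```text
scene (480, 640) 0.0 3.791679 (4,)
(238, 196) 0.901982 [ 0.5154 -0.1667  0.1331] [ 17  51 156] [156 143 125]
(385, 313) 0.8497932 [0.4548 0.1753 0.0204] [ 11 170 193] [193 113  64]
(345, 345) 0.806339 [0.5561 0.1677 0.0173] [ 66   8 155] [150 155 151]
(240, 250) 0.85002524 [ 0.5859 -0.0772  0.0985] [ 16 107 162] [162 131  94]
(330, 400) 0.7502087 [0.6432 0.2157 0.0046] [109 159 160] [ 60  98 160]
(450, 180) 1.0995091 [0.0515 0.0442 0.0335] [21 36 93] [93 89 80]
(320, 240) 0.91878015 [ 0.4368 -0.0147  0.0627] [ 17 105  73] [73 60 43]
top (480, 640) 0.0 2.188708 (4,)
(416, 228) 1.1430744 [ 0.5086 -0.1612  0.1629] [ 53   8 122] [119 122 118]
(273, 260) 1.2825253 [0.443  0.1684 0.0168] [ 14 190 146] [146  87  37]
(277, 215) 1.2934784 [0.5565 0.1612 0.0179] [ 54   9 139] [135 139 134]
(275, 190) 1.3173286 [0.6239 0.1693 0.0011] [109 188 118] [ 31  62 118]
(500, 400) 1.268407 [ 0.1075 -0.3981 -0.0066] [ 17  92 127] [127 107  81]
```

```bash
cat > m.py <<'E'
from h import *
crops=[]
def ax2(Q,nm):
    xy=Q[:,:2];m=xy.mean(0);w,v=np.linalg.eigh(np.cov((xy-m).T));ax=v[:,1];t=(xy-m)@ax
    print(nm,len(Q),'mean',Q.mean(0).round(4),'z',np.percentile(Q[:,2],[5,50,95]).round(4),'deg',np.degrees(np.arctan2(ax[1],ax[0])).round(1),'len',np.ptp(t).round(4),'mid',(m+ax*(t.max()+t.min())/2).round(4))
for n in('scene','top'):
    d=dict(np.load(f'/tmp/{n}0.npz')); P=cloud(d); c=d['color']; hsv=cv2.cvtColor(c,cv2.COLOR_RGB2HSV);H,S,V=[hsv[...,i].astype(int) for i in range(3)]
    print('==',n)
    roi=np.zeros(H.shape,bool)
    if n=='scene': roi[285:340,350:415]=1
    else: roi[230:285,258:290]=1
    ax2(P[(H<20)&(S>130)&roi&(P[...,2]>.008)],'handle')
    roi[:]=0
    if n=='scene': roi[315:370,315:375]=1
    else: roi[190:246,268:288]=1
    ax2(P[(S<90)&(V>80)&roi&(P[...,2]>.006)],'shank')
    roi[:]=0
    if n=='scene': roi[178:212,220:256]=1
    else: roi[212:242,400:434]=1
    ax2(P[roi&(P[...,2]>.125)&(P[...,2]<.18)&(S<80)],'eye')
    for nm,lo,hi in(('batten',.103,.113),('lid',.085,.096)):
        g=(P[...,2]>lo)&(P[...,2]<hi)&(P[...,0]>.25)&(P[...,0]<.7)&(P[...,1]<.1)&(P[...,1]>-.5)
        g=cv2.morphologyEx(g.astype(np.uint8),cv2.MORPH_OPEN,np.ones((3,3)))>0
        print(nm,g.sum(),np.median(P[g][:,2]),cv2.minAreaRect(P[g][:,:2].astype(np.float32)))
    g=(abs(H-110)<8)&(S>130)&(P[...,2]<.04)&(P[...,1]>-.0)&(P[...,1]<.32)&(P[...,0]>.25);print('tray',cv2.minAreaRect(P[g][:,:2].astype(np.float32)),np.percentile(P[g][:,2],[5,50,95]))
    cr=[c[165:265,180:320],c[280:380,310:450]] if n=='scene' else [c[170:270,345:485],c[190:290,200:340]]
    crops.append(np.hstack([cv2.resize(x,(400,286),interpolation=cv2.INTER_CUBIC) for x in cr]))
save(np.vstack(crops),'crops.png')
E
python3 m.py
```

```text
== scene
handle 531 mean [0.4527 0.1713 0.0223] z [0.0123 0.019  0.0209] deg -157.9 len 0.5505 mid [0.663  0.2565]
shank 496 mean [0.5517 0.1663 0.0204] z [0.0123 0.018  0.0211] deg -165.4 len 0.4663 mid [0.707  0.2067]
eye 214 mean [ 0.5171 -0.1645  0.1456] z [0.1288 0.146  0.1613] deg 130.7 len 0.0403 mid [ 0.5177 -0.1651]
batten 2585 0.10752141790127889 ((0.4958418011665344, -0.17100310325622559), (0.07366422563791275, 0.24113908410072327), 84.9160385131836)
lid 8043 0.08960589555332454 ((0.4960175156593323, -0.17146535217761993), (0.30768609046936035, 0.24501869082450867), 84.85733032226562)
tray ((0.5227744579315186, 0.16599765419960022), (0.18022368848323822, 0.29955971240997314), 85.89440155029297) [0.00153816 0.00370815 0.02261986]
== top
handle 305 mean [0.4466 0.1666 0.0274] z [0.0145 0.0191 0.0231] deg -174.7 len 0.1516 mid [0.4155 0.1637]
shank 254 mean [0.5443 0.1623 0.0278] z [0.0128 0.0178 0.023 ] deg -172.7 len 0.2625 mid [0.469  0.1527]
eye 79 mean [ 0.5121 -0.1644  0.156 ] z [0.1426 0.1571 0.1633] deg 130.3 len 0.0367 mid [ 0.5133 -0.1658]
batten 2719 0.10729356472172502 ((0.49483782052993774, -0.1711338311433792), (0.07072404772043228, 0.24014893174171448), 84.90975189208984)
lid 8873 0.08940059526193123 ((0.49467986822128296, -0.17150671780109406), (0.30475735664367676, 0.2444031685590744), 84.95054626464844)
tray ((0.5207732915878296, 0.16584494709968567), (0.17653143405914307, 0.29658496379852295), 85.95165252685547) [-0.00073354  0.00360012  0.01633834]
```

View pics/crops.png

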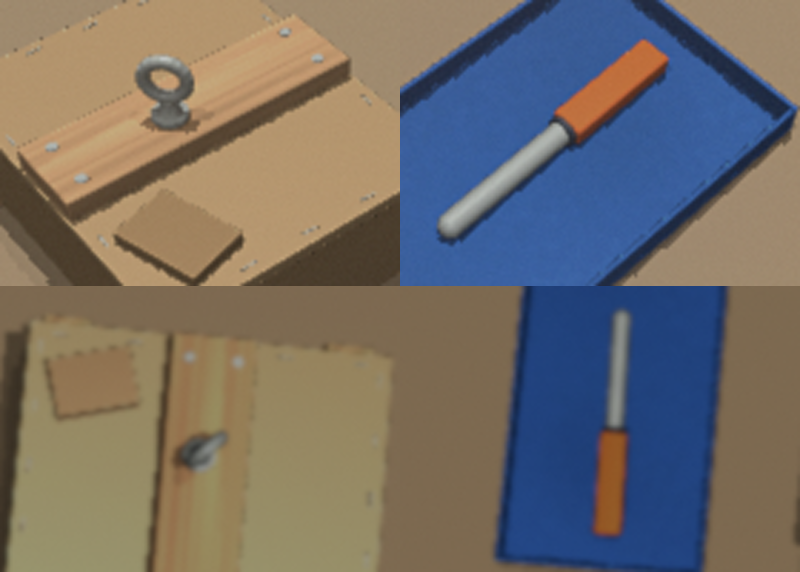

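Crop check: the item in the tray has an orange handle and a grey steel shank, so it is the right one. The eye's ring runs along about 130° in plan. Next I refine the bar position, discarding depth outliers, and work out the tool/camera frame.

```bash
sed -i 's/&(P\[...,2\]>.008)/\&(P[...,2]>.010)\&(P[...,2]<.026)/; s/&(P\[...,2\]>.006)/\&(P[...,2]>.009)\&(P[...,2]<.026)/' m.py; python3 m.py | grep -E '==|handle|shank'
python3 - <<'E'
from h import *
s=readout.get_state();M=q2R(s['ee_rot']);print(M.round(3))
d=dict(np.load('/tmp/wrist0.npz'));C=q2R(d['orientation'])
print('cam in tool',M.T@(d['origin']-s['position']),'\n',(M.T@C).round(3))
E
```

```text
== scene
handle 519 mean [0.4499 0.1696 0.0185] z [0.0136 0.019  0.0208] deg 177.8 len 0.0884 mid [0.4485 0.1697]
shank 493 mean [0.5504 0.1652 0.0175] z [0.0124 0.018  0.0211] deg 177.9 len 0.1225 mid [0.5412 0.1656]
== top
handle 302 mean [0.4472 0.1674 0.019 ] z [0.0145 0.0191 0.0228] deg 178.1 len 0.0883 mid [0.447  0.1674]
shank 246 mean [0.546  0.1631 0.0178] z [0.0133 0.0178 0.0229] deg 178.3 len 0.119 mid [0.5408 0.1633]
[[-0.001  0.348  0.937]
 [-0.001  0.937 -0.348]
 [-1.    -0.001 -0.   ]]
cam in tool [-1.43387088e-01  1.16888056e-04 -7.69979494e-02] 
 [[ 0.001 -0.305  0.952]
 [ 1.     0.001 -0.   ]
 [-0.001  0.952  0.305]]
```

```bash
cat > plan.py <<'E'
from h import *
# pose = (x,y,z, cam heading deg); headings decrease with +ax
def cur():
    s=readout.get_state();M=q2R(s['ee_rot']);h=np.degrees(np.arctan2(-M[1,2],-M[0,2]))
    return np.array([*s['position'],h]),M,s
def axes(h):
    h=np.radians(h);z=np.array([-np.cos(h),-np.sin(h),0]);x=np.array([0,0,-1.]);return np.stack([x,np.cross(z,x),z],1)
def rows(way,grip,start=None,dec=3):
    """way: list of poses, one per row. rounding error carried."""
    p=cur()[0] if start is None else np.array(start,float);out=[]
    for w in way:
        w=np.array(w,float);t=axes(p[3]).T@(w[:3]-p[:3])/.06; a=-(w[3]-p[3])/4
        r=np.round([*t,a],dec);out.append([*r[:3],r[3],0,0,grip])
        p=np.array([*(p[:3]+axes(p[3])@(r[:3]*.06)),p[3]-4*r[3]])
    for i in range(0,len(out),10):
        print(','.join(f'{v:g}' for r in out[i:i+10] for v in r));print()
    print('end',p.round(4));return p
def lin(a,b,n): 
    a=np.array(a,float);b=np.array(b,float);return [a+(b-a)*k/n for k in range(1,n+1)]
E
python3 - <<'E'
from plan import *
p=cur()[0];print(p)
h=p[3]
w=[];t=np.array([.449,.169,.2]) 
for k in range(1,42):
    f=min(1,k/9); w.append([*(p[:3]+(t-p[:3])*f),max(h-4*k,-2)])
rows(w,1)
E
```

```text
[  0.2000959    0.53863574   0.23064182 159.61165203]
0.057,-0.481,0.671,1,0,0,1,0.056,-0.433,0.702,1,0,0,1,0.057,-0.383,0.731,1,0,0,1,0.057,-0.331,0.756,1,0,0,1,0.057,-0.278,0.777,1,0,0,1,0.056,-0.223,0.795,1,0,0,1,0.057,-0.166,0.808,1,0,0,1,0.057,-0.11,0.818,1,0,0,1,0.057,-0.053,0.823,1,0,0,1,-0,0,0,1,0,0,1

-0,0,0,1,0,0,1,-0,0,0,1,0,0,1,-0,0,0,1,0,0,1,-0,0,0,1,0,0,1,-0,0,0,1,0,0,1,-0,0,0,1,0,0,1,-0,0,0,1,0,0,1,-0,0,0,1,0,0,1,-0,0,0,1,0,0,1,-0,0,0,1,0,0,1

-0,0,0,1,0,0,1,-0,0,0,1,0,0,1,-0,0,0,1,0,0,1,-0,0,0,1,0,0,1,-0,0,0,1,0,0,1,-0,0,0,1,0,0,1,-0,0,0,1,0,0,1,-0,0,0,1,0,0,1,-0,0,0,1,0,0,1,-0,0,0,1,0,0,1

-0,0,0,1,0,0,1,-0,0,-0,1,0,0,1,-0,0,-0,1,0,0,1,-0,0,-0,1,0,0,1,-0,0,-0,1,0,0,1,-0,0,-0,1,0,0,1,-0,0,-0,1,0,0,1,-0,0,-0,1,0,0,1,-0,0,-0,1,0,0,1,-0,0,-0,1,0,0,1

-0,0,-0,0.403,0,0,1

end [ 0.449   0.169   0.2    -2.0003]
```

{"name": "carry_out", "arguments": {
  "deltas": [0.057,-0.481,0.671,1,0,0,1,0.056,-0.433,0.702,1,0,0,1,0.057,-0.383,0.731,1,0,0,1,0.057,-0.331,0.756,1,0,0,1,0.057,-0.278,0.777,1,0,0,1,0.056,-0.223,0.795,1,0,0,1,0.057,-0.166,0.808,1,0,0,1,0.057,-0.11,0.818,1,0,0,1,0.057,-0.053,0.823,1,0,0,1,0,0,0,1,0,0,1]
}}

```text
clock: 1.4
position: [0.4509, 0.1666, 0.2001]
ee_rot: [0.61, 0.357, 0.61, -0.358]
contact_force: [-1.5, 1.5, 0.3]
width: 0.0854
```

{"name": "carry_out", "arguments": {
  "deltas": [0,0,0,1,0,0,1,0,0,0,1,0,0,1,0,0,0,1,0,0,1,0,0,0,1,0,0,1,0,0,0,1,0,0,1,0,0,0,1,0,0,1,0,0,0,1,0,0,1,0,0,0,1,0,0,1,0,0,0,1,0,0,1,0,0,0,1,0,0,1]
}}

```text
clock: 2.65
position: [0.449, 0.1693, 0.2004]
ee_rot: [-0.452, -0.544, -0.452, 0.544]
contact_force: [-0.6, 0.1, -0.8]
width: 0.0856
```

{"name": "carry_out", "arguments": {
  "deltas": [0,0,0,1,0,0,1,0,0,0,1,0,0,1,0,0,0,1,0,0,1,0,0,0,1,0,0,1,0,0,0,1,0,0,1,0,0,0,1,0,0,1,0,0,0,1,0,0,1,0,0,0,1,0,0,1,0,0,0,1,0,0,1,0,0,0,1,0,0,1]
}}

```text
clock: 3.9
position: [0.449, 0.1694, 0.2004]
ee_rot: [-0.239, -0.665, -0.239, 0.666]
contact_force: [-0.1, 0.3, 0.3]
width: 0.0852
```

{"name": "carry_out", "arguments": {
  "deltas": [0,0,0,1,0,0,1,0,0,0,1,0,0,1,0,0,0,1,0,0,1,0,0,0,1,0,0,1,0,0,0,1,0,0,1,0,0,0,1,0,0,1,0,0,0,1,0,0,1,0,0,0,1,0,0,1,0,0,0,1,0,0,1,0,0,0,1,0,0,1]
}}

```text
clock: 5.15
position: [0.449, 0.1694, 0.2004]
ee_rot: [0.003, -0.707, 0.003, 0.707]
contact_force: [0.3, -0.2, 1.1]
width: 0.0855
```

{"name": "carry_out", "arguments": {
  "deltas": [0,0,0,0.4,0,0,1]
}}

```text
clock: 5.28
position: [0.449, 0.1694, 0.2004]
ee_rot: [0.012, -0.707, 0.013, 0.707]
contact_force: [0.0, 0.8, -0.2]
width: 0.0852
```

Run:
```python
from plan import *
p,M,s=cur();print(p,s['clock'],s['qpos'].round(3))
d=grab('wrist');save(d['color'],'w1.png');np.savez('/tmp/w1.npz',**d);P=cloud(d)
hsv=cv2.cvtColor(d['color'],cv2.COLOR_RGB2HSV);H,S,V=[hsv[...,i].astype(int) for i in range(3)]
for nm,m in(('handle',(H<20)&(S>130)),('shank',(S<90)&(V>80))):
    m&=(P[...,2]>.009)&(P[...,2]<.026)&(abs(P[...,1]-.167)<.04)&(P[...,0]>.38)&(P[...,0]<.63)
    Q=P[m];xy=Q[:,:2];c=xy.mean(0);w,v=np.linalg.eigh(np.cov((xy-c).T));a=v[:,1];t=(xy-c)@a
    print(nm,len(Q),Q.mean(0).round(4),np.percentile(Q[:,2],[5,50,95]).round(4),np.degrees(np.arctan2(a[1],a[0])).round(2),np.ptp(t).round(4),(c+a*(t.max()+t.min())/2).round(4))
```

```text
[ 0.44901188  0.16935936  0.20042437 -2.02528695] 5.275 [0.215 0.154 1.748 0.    1.24  1.822]
handle 2322 [0.4503 0.167  0.0208] [0.0194 0.0208 0.022 ] 177.79 0.0883 [0.4487 0.1671]
shank 2544 [0.5488 0.163  0.0192] [0.0154 0.0196 0.0217] 178.73 0.1981 [0.5027 0.164 ]
```

View pics/w1.png

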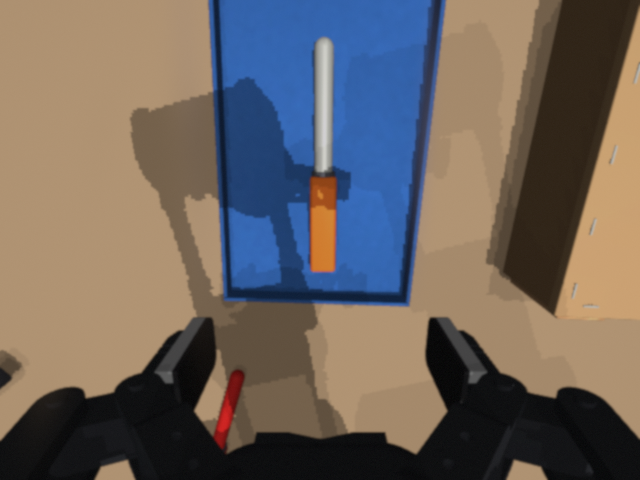

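View shows the orange handle at (323,225), shank up to (323,42), nothing in the way of the fingers. Descend and grip.

{"name": "carry_out", "arguments": {
  "deltas": [0.8,0.02,0,0,0,0,1,0.9,0,0,0,0,0,1,0.8,0,0,0,0,0,1,0.4,0,0,0,0,0,1,0.2,0,0,0,0,0,1,0.1,0,0,0,0,0,1,0,0,0,0,0,0,1],
  "newtons": 90
}}

```text
clock: 6.2
position: [0.4497, 0.1683, 0.0091]
ee_rot: [-0.012, 0.707, -0.012, -0.707]
contact_force: [0.6, -0.5, -0.2]
width: 0.0854
```

{"name": "carry_out", "arguments": {
  "deltas": [0,0,0,0,0,0,-1,0,0,0,0,0,0,-1,0,0,0,0,0,0,-1,0,0,0,0,0,0,-1,0,0,0,0,0,0,-1,0,0,0,0,0,0,-1],
  "newtons": 90
}}

```text
clock: 6.95
position: [0.4494, 0.1682, 0.0094]
ee_rot: [-0.012, 0.707, -0.012, -0.707]
contact_force: [-2.1, -1.0, 7.6]
width: 0.0211
```

{"name": "carry_out", "arguments": {
  "deltas": [-0.05,0,0,0,0,0,-1,-0.3,0,0,0,0,0,-1,-0.5,0,0,0,0,0,-1,-0.5,0,0,0,0,0,-1,0,0,0,0,0,0,-1]
}}

```text
clock: 7.58
position: [0.4507, 0.1686, 0.0913]
ee_rot: [-0.013, 0.709, -0.012, -0.705]
contact_force: [0.0, -0.6, -2.3]
width: 0.0217
```

```bash
cat > look.py <<'E'
from plan import *
import sys
p,M,s=cur();print(p.round(4),'t',s['clock'],'q',s['qpos'].round(2),'F',s['contact_force'].round(2),'M',s['moment'].round(3),'w',s['width'].round(4))
f=sys.argv[1]
d=grab('wrist');save(d['color'],f+'.png');np.savez('/tmp/'+f+'.npz',**d)
E
python3 look.py w2
```

```text
Traceback (most recent call last):
  File "look.py", line 3, in <module>
    p,M,s=cur();print(p.round(4),'t',s['clock'],'q',s['qpos'].round(2),'F',s['contact_force'].round(2),'M',s['moment'].round(3),'w',s['width'].round(4))
                                                                                                                                    ^^^^^^^^^^^^^^^^
AttributeError: 'float' object has no attribute 'round'
```

```bash
sed -i "s/s\['width'\].round(4)/round(float(s['width']),4)/" look.py; python3 look.py w2
```

```text
[ 0.4507  0.1686  0.0913 -1.9825] t 7.575 q [0.21 0.26 1.92 0.   0.96 1.82] F [ 0.01 -0.61 -2.34] M [0.06  0.064 0.061] w 0.0217
```

View pics/w2.png

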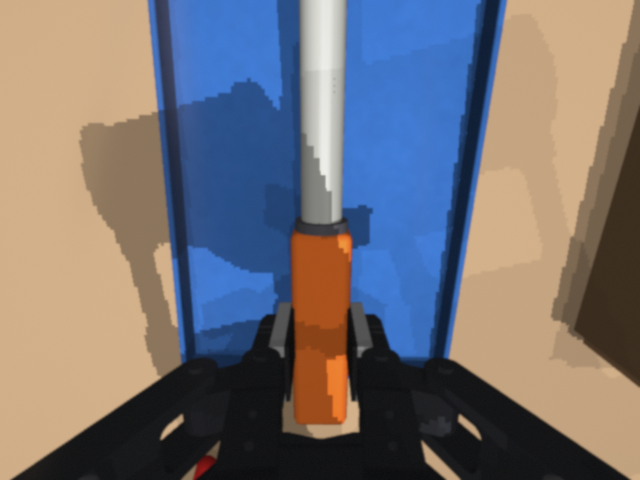

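Bar held squarely (handle at (321,330), shank running up the image centre). Now check its pitch and plan the transit to the pre-insert side with an about-222° turn.

```bash
cat > bar.py <<'E'
from plan import *
import sys
def shank(f,p):
    d=dict(np.load(f'/tmp/{f}.npz'));P=cloud(d);hsv=cv2.cvtColor(d['color'],cv2.COLOR_RGB2HSV)
    L=(P-p[:3])@axes(p[3]); L[...,2]*=-1;L[...,0]*=-1  # up, y, along bar
    m=(abs(L[...,1])<.02)&(L[...,2]>.05)&(L[...,2]<.15)&(L[...,0]>-.03)&(L[...,0]<.03)
    for a in np.arange(.05,.15,.01):
        g=m&(abs(L[...,2]-a)<.005)
        if g.sum()>20: print(round(a,2),g.sum(),'topz',np.percentile(L[g][:,0],90).round(4),'y mid',((L[g][:,1].max()+L[g][:,1].min())/2).round(4))
if __name__=='__main__': shank(sys.argv[1],cur()[0])
E
python3 bar.py w2
python3 - <<'E'
from plan import *
p=cur()[0];t=np.array([.659,-.042,.26]);w=[];n=56;h1=220.5
for k in range(1,n+1):
    z=min(.26,p[2]+.055*k); f=min(1,max(0,(k-3)/47)); xy=p[:2]+(t[:2]-p[:2])*f
    w.append([*xy,z,min(h1,p[3]+4*k)])
rows(w,-1,dec=2)
E
```

```text
0.05 540 topz 0.013 y mid 0.0001
0.06 1137 topz 0.013 y mid 0.0004
0.07 1207 topz 0.013 y mid 0.0005
0.08 1284 topz 0.0131 y mid 0.0003
0.09 1389 topz 0.0129 y mid 0.0005
0.1 1502 topz 0.013 y mid 0.0006
0.11 1580 topz 0.0129 y mid 0.0006
0.12 1051 topz 0.0129 y mid 0.0005
-0.92,0,0,-1,0,0,-1,-0.91,0,0,-1,0,0,-1,-0.92,0,0,-1,0,0,-1,-0.09,0.09,-0.06,-1,0,0,-1,0,0.09,-0.05,-1,0,0,-1,0,0.09,-0.05,-1,0,0,-1,0,0.1,-0.04,-1,0,0,-1,0,0.1,-0.04,-1,0,0,-1,0,0.1,-0.02,-1,0,0,-1,0,0.1,-0.02,-1,0,0,-1

0,0.11,-0.02,-1,0,0,-1,0,0.1,-0,-1,0,0,-1,0,0.11,-0,-1,0,0,-1,0,0.1,0.01,-1,0,0,-1,0,0.11,0.02,-1,0,0,-1,0,0.1,0.02,-1,0,0,-1,0,0.1,0.03,-1,0,0,-1,0,0.1,0.04,-1,0,0,-1,0,0.09,0.04,-1,0,0,-1,0,0.1,0.05,-1,0,0,-1

0,0.08,0.06,-1,0,0,-1,0,0.09,0.07,-1,0,0,-1,0,0.08,0.06,-1,0,0,-1,0,0.07,0.08,-1,0,0,-1,0,0.07,0.08,-1,0,0,-1,0,0.06,0.08,-1,0,0,-1,0,0.06,0.09,-1,0,0,-1,0,0.05,0.09,-1,0,0,-1,0,0.05,0.1,-1,0,0,-1,0,0.03,0.1,-1,0,0,-1

0,0.03,0.1,-1,0,0,-1,0,0.03,0.1,-1,0,0,-1,0,0.01,0.11,-1,0,0,-1,0,0.01,0.1,-1,0,0,-1,0,0,0.11,-1,0,0,-1,0,-0,0.1,-1,0,0,-1,0,-0.01,0.11,-1,0,0,-1,0,-0.02,0.1,-1,0,0,-1,0,-0.03,0.1,-1,0,0,-1,0,-0.04,0.1,-1,0,0,-1

0,-0.04,0.1,-1,0,0,-1,0,-0.04,0.09,-1,0,0,-1,0,-0.06,0.09,-1,0,0,-1,0,-0.06,0.09,-1,0,0,-1,0,-0.07,0.08,-1,0,0,-1,0,-0.07,0.08,-1,0,0,-1,0,-0.07,0.07,-1,0,0,-1,0,-0.09,0.06,-1,0,0,-1,0,-0.08,0.06,-1,0,0,-1,0,-0.09,0.06,-1,0,0,-1

0,-0,-0,-1,0,0,-1,0,-0,-0,-1,0,0,-1,0,-0,-0,-1,0,0,-1,0,-0,-0,-1,0,0,-1,0,-0,-0,-1,0,0,-1,0,-0,-0,-0.62,0,0,-1

end [ 6.591000e-01 -4.180000e-02  2.603000e-01  2.204942e+02]
```

{"name": "carry_out", "arguments": {
  "deltas": [-0.92,0,0,-1,0,0,-1,-0.91,0,0,-1,0,0,-1,-0.92,0,0,-1,0,0,-1,-0.09,0.09,-0.06,-1,0,0,-1,0,0.09,-0.05,-1,0,0,-1,0,0.09,-0.05,-1,0,0,-1,0,0.1,-0.04,-1,0,0,-1,0,0.1,-0.04,-1,0,0,-1,0,0.1,-0.02,-1,0,0,-1,0,0.1,-0.02,-1,0,0,-1]
}}

```text
clock: 8.88
position: [0.4792, 0.1365, 0.2575]
ee_rot: [-0.231, -0.667, -0.231, 0.67]
contact_force: [-0.4, -0.3, -2.3]
width: 0.0213
```

{"name": "carry_out", "arguments": {
  "deltas": [0,0.11,-0.02,-1,0,0,-1,0,0.1,0,-1,0,0,-1,0,0.11,0,-1,0,0,-1,0,0.1,0.01,-1,0,0,-1,0,0.11,0.02,-1,0,0,-1,0,0.1,0.02,-1,0,0,-1,0,0.1,0.03,-1,0,0,-1,0,0.1,0.04,-1,0,0,-1,0,0.09,0.04,-1,0,0,-1,0,0.1,0.05,-1,0,0,-1]
}}

```text
clock: 10.12
position: [0.5245, 0.0921, 0.2574]
ee_rot: [-0.445, -0.548, -0.447, 0.55]
contact_force: [-0.0, 0.7, -2.4]
width: 0.021
```

{"name": "carry_out", "arguments": {
  "deltas": [0,0.08,0.06,-1,0,0,-1,0,0.09,0.07,-1,0,0,-1,0,0.08,0.06,-1,0,0,-1,0,0.07,0.08,-1,0,0,-1,0,0.07,0.08,-1,0,0,-1,0,0.06,0.08,-1,0,0,-1,0,0.06,0.09,-1,0,0,-1,0,0.05,0.09,-1,0,0,-1,0,0.05,0.1,-1,0,0,-1,0,0.03,0.1,-1,0,0,-1]
}}

```text
clock: 11.38
position: [0.5689, 0.047, 0.2573]
ee_rot: [0.605, 0.363, 0.608, -0.364]
contact_force: [-0.4, 0.0, -2.8]
width: 0.0212
```

{"name": "carry_out", "arguments": {
  "deltas": [0,0.03,0.1,-1,0,0,-1,0,0.03,0.1,-1,0,0,-1,0,0.01,0.11,-1,0,0,-1,0,0.01,0.1,-1,0,0,-1,0,0,0.11,-1,0,0,-1,0,0,0.1,-1,0,0,-1,0,-0.01,0.11,-1,0,0,-1,0,-0.02,0.1,-1,0,0,-1,0,-0.03,0.1,-1,0,0,-1,0,-0.04,0.1,-1,0,0,-1]
}}

```text
clock: 12.62
position: [0.6135, 0.0023, 0.2571]
ee_rot: [0.693, 0.134, 0.696, -0.134]
contact_force: [-0.5, -0.2, -2.9]
width: 0.0213
```

{"name": "carry_out", "arguments": {
  "deltas": [0,-0.04,0.1,-1,0,0,-1,0,-0.04,0.09,-1,0,0,-1,0,-0.06,0.09,-1,0,0,-1,0,-0.06,0.09,-1,0,0,-1,0,-0.07,0.08,-1,0,0,-1,0,-0.07,0.08,-1,0,0,-1,0,-0.07,0.07,-1,0,0,-1,0,-0.09,0.06,-1,0,0,-1,0,-0.08,0.06,-1,0,0,-1,0,-0.09,0.06,-1,0,0,-1]
}}

```text
clock: 13.88
position: [0.6583, -0.0418, 0.2569]
ee_rot: [0.697, -0.111, 0.7, 0.112]
contact_force: [-0.2, 0.4, -2.0]
width: 0.0214
```

{"name": "carry_out", "arguments": {
  "deltas": [0,0,0,-1,0,0,-1,0,0,0,-1,0,0,-1,0,0,0,-1,0,0,-1,0,0,0,-1,0,0,-1,0,0,0,-1,0,0,-1,0,0,0,-0.62,0,0,-1]
}}

```text
clock: 14.62
position: [0.6582, -0.0416, 0.2569]
ee_rot: [0.662, -0.244, 0.665, 0.246]
contact_force: [-0.0, -0.1, -3.5]
width: 0.0211
```

```bash
python3 look.py w3
python3 - <<'E'
from plan import *
p=cur()[0]
d=grab('scene');save(d['color'],'s3.png')
E
```

```text
[ 6.582000e-01 -4.160000e-02  2.569000e-01 -1.394144e+02] t 14.625 q [-0.17  0.4   1.26  0.    1.49 -2.45] F [-0.02 -0.06 -3.48] M [ 0.067 -0.094 -0.   ] w 0.0211
```

View pics/w3.png

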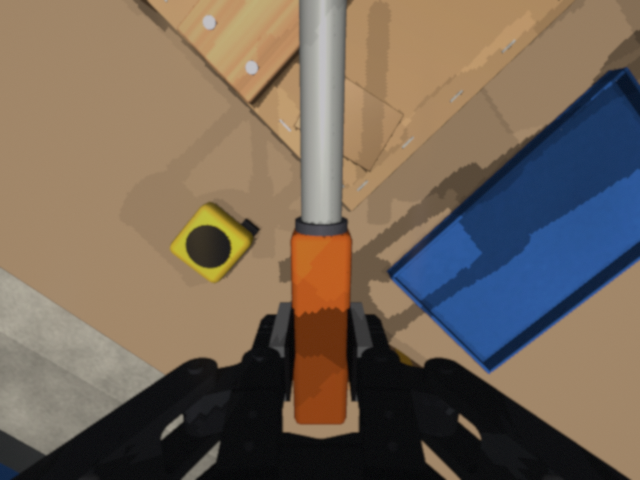

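View pics/s3.png

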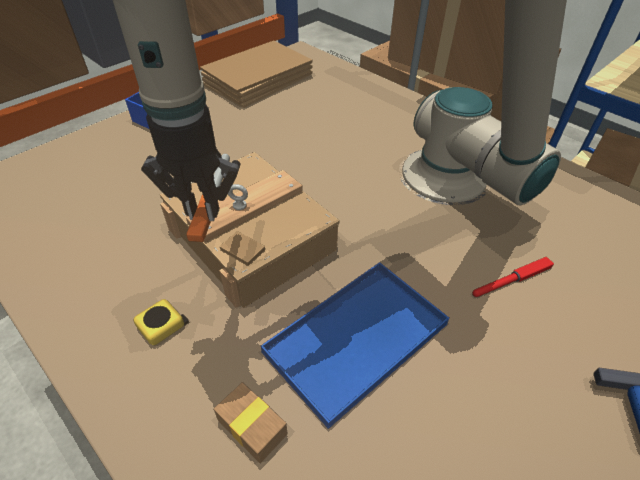

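Wrist and scene both show the bar held, with its tip short of the eye and above it. Now I fit the known ring (torus) to the depth points from the scene and top views separately.

```bash
cat > ring.py <<'E'
from plan import *
from scipy.optimize import least_squares
def fit(Q,x0,zfix=None):
    def f(x):
        c=np.array([x[0],x[1],x[2]]);h=x[3];n=np.array([np.cos(h),np.sin(h),0]);D=Q-c;a=D@n;rho=np.linalg.norm(D-a[:,None]*n,axis=1)
        return np.hypot(rho-.0155,a)-.005
    r=least_squares(f,x0,loss='soft_l1',f_scale=.0015);return r.x,np.median(abs(f(r.x)))
if __name__=='__main__':
    A=[]
    for n in('scene','top'):
        d=dict(np.load(f'/tmp/{n}0.npz'));P=cloud(d);hsv=cv2.cvtColor(d['color'],cv2.COLOR_RGB2HSV)
        Q=P.reshape(-1,3);g=(np.hypot(Q[:,0]-.515,Q[:,1]+.165)<.03)&(Q[:,2]>.126)&(Q[:,2]<.172)
        Q=Q[g];A.append(Q);x,e=fit(Q,[.515,-.165,.1425,np.radians(40)]);print(n,len(Q),x[:3].round(4),np.degrees(x[3]).round(1),e)
    x,e=fit(np.vstack(A),[.515,-.165,.1425,.7]);print('both',x[:3].round(4),np.degrees(x[3]).round(1),e)
    # image-based: hole in scene
    d=dict(np.load('/tmp/scene0.npz'));save(cv2.resize(d['color'][170:222,205:275],(700,520),interpolation=cv2.INTER_NEAREST),'eyezoom.png')
E
python3 ring.py
```

```text
scene 219 [ 0.5155 -0.1675  0.1422] 40.0 0.00066828829930879
top 79 [ 0.5144 -0.1676  0.1422] 39.8 0.0008608537270965912
both [ 0.5152 -0.1675  0.1422] 40.3 0.0007119120445785321
```

View pics/eyezoom.png

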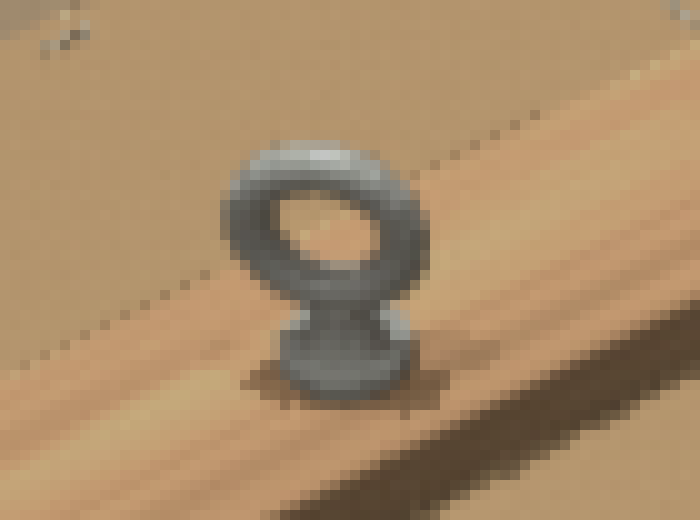

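Scene and top agree to about 1 mm: loop at (0.515, -0.1675, 0.142), hole axis 40°, and the height matches the 0.1425 expected. Next, align the bar to the pre-insert line and check it in both views.

Run:
```python
from plan import *
p=cur()[0];t=[.6567,-.0486,.139,-140]
rows(lin(p,t,3),-1,dec=3)
```

```text
0.657,-0.024,-0.031,0.041,0,0,-1,0.656,-0.023,-0.032,0.041,0,0,-1,0.657,-0.024,-0.031,0.04,0,0,-1

end [ 6.567000e-01 -4.860000e-02  1.390000e-01 -1.399988e+02]
```

{"name": "carry_out", "arguments": {
  "deltas": [0.657,-0.024,-0.031,0.041,0,0,-1,0.656,-0.023,-0.032,0.041,0,0,-1,0.657,-0.024,-0.031,0.04,0,0,-1,0,0,0,0,0,0,-1,0,0,0,0,0,0,-1]
}}

```text
clock: 15.35
position: [0.6582, -0.0488, 0.1425]
ee_rot: [0.665, -0.242, 0.664, 0.242]
contact_force: [0.4, -0.5, -1.9]
width: 0.0216
```

```bash
python3 look.py w4
cat > st.py <<'E'
from plan import *
import sys
f=sys.argv[1];ims=[]
for n,(u,v) in(('scene',(225,205)),('top',(400,210))):
    d=grab(n);np.savez(f'/tmp/{n}_{f}.npz',**d);c=d['color'][v-45:v+45,u-60:u+60];ims.append(cv2.resize(c,(400,300),interpolation=cv2.INTER_NEAREST))
save(np.hstack(ims),f'st_{f}.png')
E
python3 st.py a
```

```text
[ 6.582000e-01 -4.880000e-02  1.425000e-01 -1.400137e+02] t 15.35 q [-0.18  0.46  1.45  0.    1.24 -2.45] F [ 0.38 -0.48 -1.92] M [ 0.072 -0.098  0.024] w 0.0216
```

View pics/st_a.png

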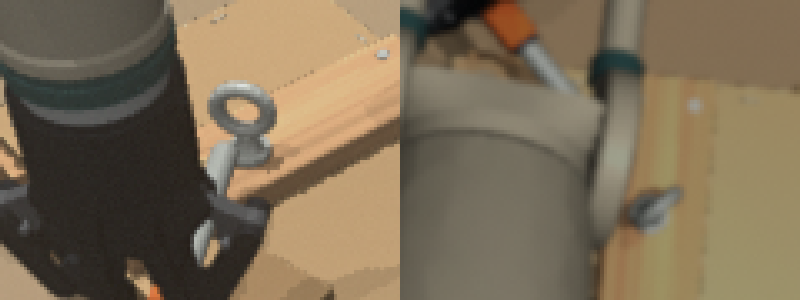

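View pics/w4.png

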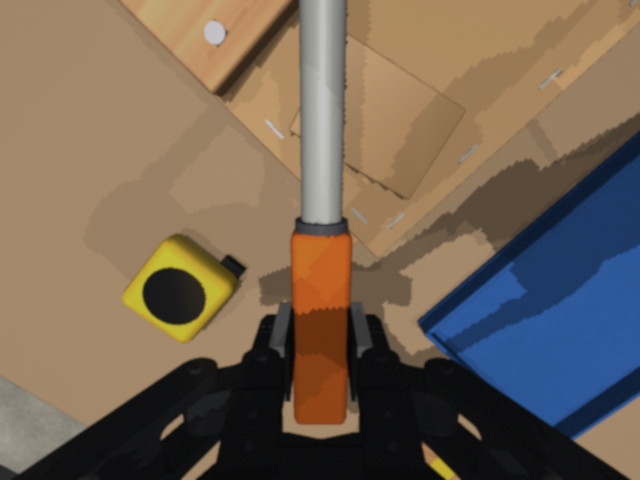

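```bash
cat > cyl.py <<'E'
from plan import *
from scipy.optimize import least_squares
import sys
p=cur()[0];f=sys.argv[1]
for n in('scene','top'):
    d=dict(np.load(f'/tmp/{n}_{f}.npz'));P=cloud(d).reshape(-1,3);hsv=cv2.cvtColor(d['color'],cv2.COLOR_RGB2HSV).reshape(-1,3)
    L=(P-p[:3])@axes(p[3]);L[:,2]*=-1;L[:,0]*=-1
    g=(L[:,2]>.05)&(L[:,2]<.16)&(abs(L[:,1])<.02)&(L[:,0]>-.012)&(L[:,0]<.022)&(hsv[:,1]<90);Q=L[g]
    if len(Q)<15: print(n,'few',len(Q));continue
    def r(x): return np.hypot(Q[:,1]-x[0]-x[1]*(Q[:,2]-.12),Q[:,0]-x[2]-x[3]*(Q[:,2]-.12))-.008
    s=least_squares(r,[0,0,.004,0],loss='soft_l1',f_scale=.0015);print(n,len(Q),'along',np.percentile(Q[:,2],[2,98]).round(4),'y@.12,slope,up,slope',s.x.round(4),np.median(abs(r(s.x))).round(4))
E
python3 cyl.py a; python3 bar.py w4
```

```text
scene 157 along [0.0584 0.146 ] y@.12,slope,up,slope [ 0.      0.0133  0.0006 -0.0176] 0.0005
top 112 along [0.0508 0.0901] y@.12,slope,up,slope [0.0029 0.0404 0.0025 0.0177] 0.0008
0.05 545 topz 0.0098 y mid -0.0
0.06 1154 topz 0.0098 y mid 0.0
0.07 1217 topz 0.0098 y mid 0.0002
0.08 1323 topz 0.0097 y mid 0.0001
0.09 1421 topz 0.0097 y mid 0.0002
0.1 1516 topz 0.0096 y mid 0.0003
0.11 1641 topz 0.0095 y mid 0.0002
0.12 599 topz 0.0095 y mid 0.0002
```

Run:
```python
from plan import *
d=dict(np.load('/tmp/w4.npz'));p,M,s=cur();print(p,M.T@(d['origin']-s['position']),(M.T@q2R(d['orientation'])).round(3),s['clock'])
d=dict(np.load('/tmp/w2.npz'));print(d['origin'])
d=grab('wrist');print(d['origin'],cur()[0])
```

```text
[ 6.58733580e-01 -4.88234227e-02  1.43966263e-01 -1.39996117e+02] [-0.14217495 -0.00071044 -0.07754306] [[-0.002 -0.303  0.953]
 [ 1.    -0.     0.002]
 [-0.     0.953  0.303]] 15.5
[0.52905439 0.16552334 0.23511054]
[ 0.59940848 -0.09913258  0.28723743] [ 6.58497395e-01 -4.88117681e-02  1.43834704e-01 -1.39992826e+02]
```

{"name": "carry_out", "arguments": {
  "deltas": [0,0,0,0,0,0,-1,0,0,0,0,0,0,-1]
}}

```text
clock: 15.8
position: [0.6575, -0.0487, 0.1424]
ee_rot: [0.665, -0.242, 0.664, 0.242]
contact_force: [-0.2, 0.1, -2.4]
width: 0.0214
```

```bash
python3 look.py w5;python3 bar.py w5; python3 st.py b; python3 cyl.py b;python3 look.py w6
```

```text
[ 6.575000e-01 -4.870000e-02  1.424000e-01 -1.399909e+02] t 15.8 q [-0.18  0.46  1.45  0.    1.24 -2.45] F [-0.22  0.07 -2.4 ] M [ 0.085 -0.057  0.001] w 0.0214
0.05 553 topz 0.0115 y mid -0.0005
0.06 1147 topz 0.0115 y mid -0.0005
0.07 1227 topz 0.0114 y mid -0.0003
0.08 1321 topz 0.0114 y mid -0.0004
0.09 1422 topz 0.0114 y mid -0.0004
0.1 1526 topz 0.0112 y mid -0.0002
0.11 1649 topz 0.0112 y mid -0.0002
0.12 527 topz 0.011 y mid -0.0003
scene 156 along [0.0587 0.1467] y@.12,slope,up,slope [-0.0002  0.0022  0.0015 -0.0011] 0.0006
top 101 along [0.0514 0.0875] y@.12,slope,up,slope [0.0012 0.0138 0.0048 0.0602] 0.0008
[ 6.573000e-01 -4.870000e-02  1.420000e-01 -1.399935e+02] t 15.95 q [-0.18  0.46  1.45  0.    1.24 -2.45] F [ 0.73 -0.03 -2.56] M [ 0.038 -0.033 -0.077] w 0.0215
```

Scene fit puts the bar about 1.7 mm high and laterally within 0.7 mm. I'll correct that and insert slowly while watching the force.

{"name": "carry_out", "arguments": {
  "deltas": [0.028,0.01,-0.1,0,0,0,-1,0,0,-0.15,0,0,0,-1,0,0,-0.1,0,0,0,-1,0,0,-0.05,0,0,0,-1,0,0,-0.05,0,0,0,-1,0,0,-0.05,0,0,0,-1]
}}

```text
clock: 16.75
position: [0.6339, -0.0676, 0.1402]
ee_rot: [0.665, -0.242, 0.664, 0.242]
contact_force: [1.3, -0.3, -2.5]
width: 0.0213
```

```bash
python3 look.py w7; python3 st.py c; python3 cyl.py c
```

```text
[ 6.339000e-01 -6.760000e-02  1.402000e-01 -1.399924e+02] t 16.75 q [-0.22  0.43  1.5   0.    1.21 -2.48] F [ 1.29 -0.33 -2.46] M [ 0.056 -0.027 -0.001] w 0.0213
scene 277 along [0.0618 0.157 ] y@.12,slope,up,slope [0.0025 0.0588 0.0052 0.0866] 0.004
top 161 along [0.0506 0.1588] y@.12,slope,up,slope [-0.0035 -0.0741  0.0066  0.091 ] 0.0016
```

View pics/st_c.png

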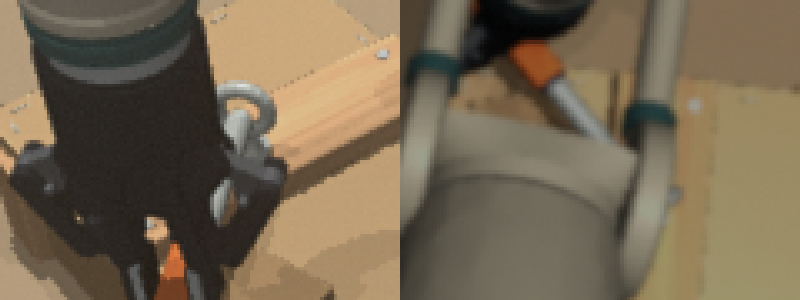

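{"name": "carry_out", "arguments": {
  "deltas": [0,0,-0.05,0,0,0,-1,0,0,-0.05,0,0,0,-1,0,0,-0.05,0,0,0,-1,0,0,-0.05,0,0,0,-1,0,0,-0.05,0,0,0,-1]
}}

```text
clock: 17.52
position: [0.6223, -0.0774, 0.1402]
ee_rot: [0.664, -0.242, 0.664, 0.242]
contact_force: [-0.9, 0.2, -2.2]
width: 0.0215
```

No contact, and the tip is past the loop centre. Continue to mid-shank.

{"name": "carry_out", "arguments": {
  "deltas": [0,0,-0.1,0,0,0,-1,0,0,-0.12,0,0,0,-1,0,0,-0.12,0,0,0,-1,0,0,-0.12,0,0,0,-1,0,0,-0.12,0,0,0,-1,0,0,-0.09,0,0,0,-1,0,0,0,0,0,0,-1]
}}

```text
clock: 18.4
position: [0.5914, -0.1033, 0.1402]
ee_rot: [0.665, -0.242, 0.664, 0.242]
contact_force: [0.1, -0.6, -2.1]
width: 0.021
```

```bash
python3 look.py w8
```

```text
[ 5.91400e-01 -1.03300e-01  1.40200e-01 -1.40027e+02] t 18.4 q [-0.29  0.38  1.59  0.    1.18 -2.56] F [ 0.14 -0.58 -2.14] M [ 0.019 -0.108 -0.046] w 0.021
```

View pics/w8.png

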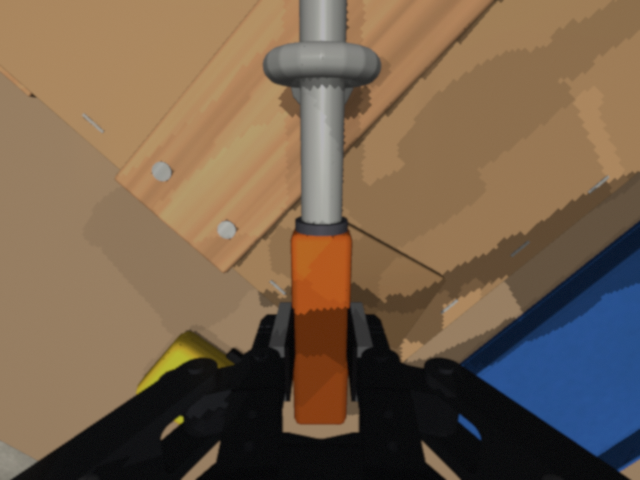

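The wrist view shows the bar centrally through the ring: ring at (321,65), shank column 300–344, about 100 mm from mid-handle. Now I swing clockwise on an arc about the eye, first through the free play, to get baseline readings.

{"name": "carry_out", "arguments": {
  "deltas": [0,-0.116,-0.004,1,0,0,-1,0,-0.116,-0.004,1,0,0,-1,0,-0.116,-0.004,1,0,0,-1,0,-0.116,-0.004,1,0,0,-1,0,-0.116,-0.004,1,0,0,-1,0,-0.116,-0.004,1,0,0,-1]
}}

```text
clock: 19.2
position: [0.6117, -0.1396, 0.1401]
ee_rot: [0.7, -0.098, 0.7, 0.098]
contact_force: [0.5, -0.4, -2.9]
width: 0.0212
```

```bash
cat > tq.py <<'E'
from plan import *
import sys,json
E=np.array([.515,-.1675])
def one():
    p,M,s=cur();F=s['contact_force'];m=s['moment'];r=p[:2]-E
    fr=r[0]*F[1]-r[1]*F[0]
    return p,s,np.array([-(m[2]+fr),-m[2],-fr,*F,*s['effort']])
n=int(sys.argv[1]) if len(sys.argv)>1 else 1
A=[]
for i in range(n):
    p,s,a=one();A.append(a)
    if n>1 and i<n-1: eyes.get_image('wrist')
A=np.array(A);p[3]%=360
r=p[:2]-E
print('t',round(s['clock'],2),'p',p.round(4),'q',s['qpos'].round(3),'d',np.hypot(*r).round(4),'lat',(r@axes(p[3])[:2,1]).round(4))
print('T_on_eye(cw+)',A[:,0].round(3),'Mz',A[:,1].round(3),'rxF',A[:,2].round(3),'F',A[:,3:6].mean(0).round(2),'eff',A[:,6:].mean(0).round(3))
E
python3 tq.py 4
```

```text
t 19.35 p [ 6.11500e-01 -1.39700e-01  1.40000e-01  1.96056e+02] q [-0.336  0.413  1.529  0.     1.2   -2.187] d 0.1004 lat 0.0
T_on_eye(cw+) [ 0.067  0.058  0.01  -0.018] Mz [ 0.019 -0.088  0.012 -0.015] rxF [ 0.048  0.147 -0.002 -0.003] F [ 0.19 -0.43 -2.42] eff [ 2.7500e-01 -4.9579e+01 -2.3475e+01  5.0000e-03  1.2400e-01  3.0000e-03]
```

```bash
sed -i 's/\[-(m\[2\]+fr),-m\[2\],-fr/[(m[2]+fr),m[2],fr/' tq.py
```

{"name": "carry_out", "arguments": {
  "deltas": [0,-0.116,-0.004,1,0,0,-1,0,-0.116,-0.004,1,0,0,-1,0,-0.116,-0.004,1,0,0,-1,0,-0.116,-0.004,1,0,0,-1,0,-0.116,-0.004,1,0,0,-1,0,-0.116,-0.004,1,0,0,-1]
}}

```text
clock: 20.1
position: [0.6139, -0.181, 0.1401]
ee_rot: [0.705, 0.049, 0.706, -0.049]
contact_force: [-0.7, -1.7, -2.0]
width: 0.0214
```

```bash
python3 tq.py 4; python3 look.py w9
```

```text
t 20.25 p [ 6.140000e-01 -1.812000e-01  1.401000e-01  1.721327e+02] q [-3.950e-01  4.310e-01  1.498e+00 -1.000e-03  1.213e+00 -1.829e+00] d 0.0999 lat -0.0
T_on_eye(cw+) [ 0.168 -0.021  0.218  0.032] Mz [0.35  0.034 0.265 0.225] rxF [-0.181 -0.056 -0.047 -0.193] F [-0.38 -1.15 -2.38] eff [  0.676 -50.765 -23.807   0.441   0.089   0.221]
[ 6.140000e-01 -1.812000e-01  1.401000e-01  1.721327e+02] t 20.25 q [-0.4   0.43  1.5  -0.    1.21 -1.83] F [-0.43 -1.89 -2.66] M [-0.304  0.03   0.225] w 0.0213
```

View pics/w9.png

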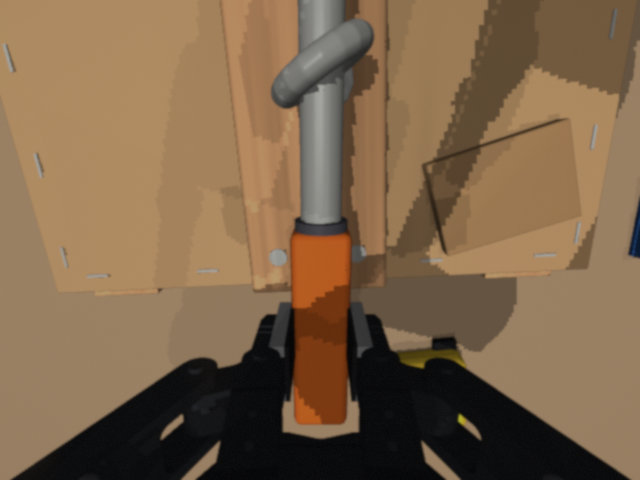

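The bar has bitten: the ring lies at about 33° to it, and static torque is about 0.1 N m as expected. The eye has turned about 0.28 rad. Home is at least 0.6 rad further, so I advance 28° and then feel for it.

{"name": "carry_out", "arguments": {
  "deltas": [0,-0.116,-0.004,1,0,0,-1,0,-0.116,-0.004,1,0,0,-1,0,-0.116,-0.004,1,0,0,-1,0,-0.116,-0.004,1,0,0,-1,0,-0.116,-0.004,1,0,0,-1,0,-0.116,-0.004,1,0,0,-1,0,-0.116,-0.004,1,0,0,-1]
}}

```text
clock: 21.18
position: [0.596, -0.2259, 0.1401]
ee_rot: [0.673, 0.218, 0.673, -0.218]
contact_force: [-1.0, -1.6, -2.7]
width: 0.0215
```

```bash
python3 tq.py 4
```

```text
t 21.32 p [ 5.958000e-01 -2.261000e-01  1.401000e-01  1.441385e+02] q [-4.710e-01  4.270e-01  1.505e+00 -1.000e-03  1.210e+00 -1.416e+00] d 0.0998 lat -0.0001
T_on_eye(cw+) [ 0.329 -0.133  0.096  0.106] Mz [0.516 0.157 0.286 0.374] rxF [-0.188 -0.29  -0.19  -0.269] F [-1.06 -2.13 -2.68] eff [  1.221 -50.585 -23.796   0.847   0.209   0.317]
```

{"name": "carry_out", "arguments": {
  "deltas": [0,-0.087,-0.002,0.75,0,0,-1,0,-0.087,-0.002,0.75,0,0,-1]
}}

```text
clock: 21.58
position: [0.5895, -0.234, 0.1401]
ee_rot: [0.66, 0.252, 0.66, -0.253]
contact_force: [-0.8, -2.4, -2.6]
width: 0.0218
```

```bash
python3 tq.py 3
```

```text
t 21.68 p [  0.5893  -0.2342   0.1401 138.1221] q [-4.870e-01  4.230e-01  1.512e+00 -1.000e-03  1.207e+00 -1.327e+00] d 0.0998 lat -0.0001
T_on_eye(cw+) [0.272 0.039 0.158] Mz [0.505 0.317 0.396] rxF [-0.232 -0.279 -0.238] F [-1.08 -2.39 -2.77] eff [  1.562 -50.307 -23.804   1.079   0.214   0.375]
```

{"name": "carry_out", "arguments": {
  "deltas": [0,-0.087,-0.002,0.75,0,0,-1,0,-0.087,-0.002,0.75,0,0,-1]
}}

```text
clock: 21.92
position: [0.5822, -0.2413, 0.1401]
ee_rot: [0.646, 0.287, 0.646, -0.287]
contact_force: [-0.9, -0.9, -2.8]
width: 0.021
```

```bash
python3 tq.py 3
```

```text
t 22.02 p [  0.5822  -0.2414   0.1402 132.1478] q [-0.503  0.417  1.522 -0.     1.203 -1.239] d 0.0999 lat 0.0002
T_on_eye(cw+) [0.546 0.346 0.355] Mz [0.674 0.545 0.62 ] rxF [-0.128 -0.199 -0.265] F [-0.95 -1.89 -3.13] eff [  1.097 -49.959 -23.7     0.983   0.295   0.574]
```

Torque is rising (0.1 → 0.35 N m held). Smaller steps from here.

{"name": "carry_out", "arguments": {
  "deltas": [0,-0.058,-0.001,0.5,0,0,-1,0,0,0,0,0,0,-1]
}}

```text
clock: 22.28
position: [0.5797, -0.2435, 0.1402]
ee_rot: [0.641, 0.299, 0.641, -0.298]
contact_force: [0.2, -1.7, -3.1]
width: 0.0215
```

```bash
python3 tq.py 4
```

```text
t 22.43 p [  0.5797  -0.2436   0.1401 130.0537] q [-0.508  0.415  1.525  0.     1.201 -1.208] d 0.0999 lat 0.0006
T_on_eye(cw+) [0.718 0.693 0.652 0.566] Mz [0.811 0.842 0.798 0.709] rxF [-0.093 -0.149 -0.145 -0.144] F [-0.05 -1.99 -3.24] eff [  0.432 -49.98  -23.452   0.987   0.406   0.818]
```

{"name": "carry_out", "arguments": {
  "deltas": [0,-0.058,-0.001,0.5,0,0,-1,0,0,0,0,0,0,-1]
}}

```text
clock: 22.68
position: [0.5769, -0.2459, 0.1402]
ee_rot: [0.636, 0.31, 0.635, -0.31]
contact_force: [0.1, -2.0, -3.3]
width: 0.0212
```

```bash
python3 tq.py 4;python3 look.py w10
```

```text
t 22.82 p [  0.577   -0.2458   0.1402 128.0074] q [-0.514  0.413  1.529  0.     1.2   -1.177] d 0.0999 lat 0.0006
T_on_eye(cw+) [0.663 0.74  0.752 0.774] Mz [0.777 0.797 0.849 0.817] rxF [-0.114 -0.057 -0.097 -0.043] F [ 0.33 -1.68 -3.21] eff [  0.19  -49.872 -23.257   0.851   0.543   0.833]
[  0.577   -0.2458   0.1402 128.0074] t 22.825 q [-0.51  0.41  1.53  0.    1.2  -1.18] F [ 0.9  -1.83 -3.65] M [-0.411 -0.166  0.817] w 0.0214
```

Home felt: a jump to about 0.64, then about 0.07 N m per 2°, matching the stated stiffness. I go about 4° more to sit mid-range.

{"name": "carry_out", "arguments": {
  "deltas": [0,-0.058,-0.001,0.5,0,0,-1,0,-0.058,-0.001,0.5,0,0,-1,0,0,0,0,0,0,-1]
}}

```text
clock: 23.25
position: [0.5713, -0.25, 0.1402]
ee_rot: [0.624, 0.332, 0.624, -0.332]
contact_force: [1.2, -1.5, -3.4]
width: 0.021
```

```bash
python3 tq.py 5;python3 look.py w11
```

```text
t 23.45 p [  0.5714  -0.25     0.1402 124.0126] q [-0.524  0.408  1.537  0.     1.196 -1.118] d 0.0999 lat 0.0006
T_on_eye(cw+) [0.871 0.86  0.782 0.792 0.76 ] Mz [0.861 0.867 0.843 0.867 0.777] rxF [ 0.01  -0.007 -0.06  -0.075 -0.017] F [ 0.73 -1.6  -3.25] eff [ -0.176 -49.624 -22.854   0.679   0.8     0.868]
[  0.5714  -0.25     0.1402 124.0126] t 23.45 q [-0.52  0.41  1.54  0.    1.2  -1.12] F [ 0.82 -1.5  -3.42] M [-0.404 -0.326  0.777] w 0.0212
```

View pics/w11.png

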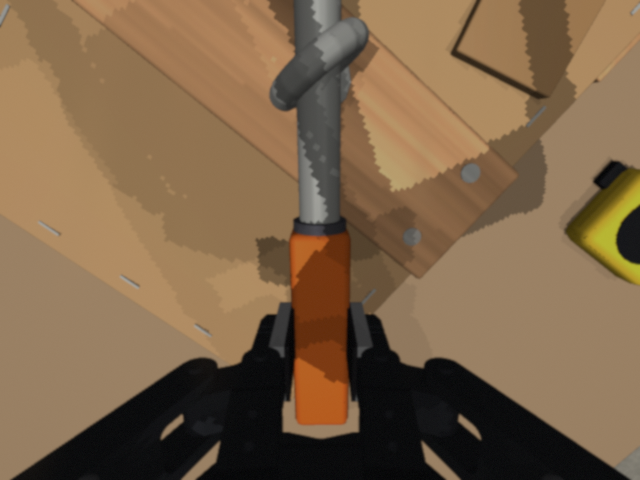

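Held torque is about 0.81 N m, inside the 0.6–1.2 snug range, so I stop there. I swing the bar back to mid-play before drawing it out.

{"name": "carry_out", "arguments": {
  "deltas": [0,0.116,-0.004,-1,0,0,-1,0,0.116,-0.004,-1,0,0,-1,0,0.116,-0.004,-1,0,0,-1,0,0.116,-0.004,-1,0,0,-1,0,0.116,-0.004,-1,0,0,-1,0,0.116,-0.004,-1,0,0,-1,0,0.116,-0.004,-1,0,0,-1,0,0.116,-0.004,-1,0,0,-1]
}}

```text
clock: 24.5
position: [0.6061, -0.2066, 0.14]
ee_rot: [0.691, 0.148, 0.692, -0.146]
contact_force: [-0.2, 0.4, -2.0]
width: 0.0213
```

```bash
python3 tq.py 3;python3 look.py w12;python3 bar.py w12
```

```text
t 24.6 p [ 6.061000e-01 -2.066000e-01  1.400000e-01  1.559346e+02] q [-4.380e-01  4.330e-01  1.496e+00  1.000e-03  1.215e+00 -1.589e+00] d 0.0992 lat 0.0015
T_on_eye(cw+) [ 0.025  0.037 -0.028] Mz [-0.003  0.13  -0.003] rxF [ 0.028 -0.093 -0.025] F [-0.1  -0.28 -2.73] eff [ -0.081 -50.613 -23.834   0.186   0.067   0.088]
[ 6.061000e-01 -2.066000e-01  1.400000e-01  1.559346e+02] t 24.6 q [-0.44  0.43  1.5   0.    1.22 -1.59] F [ 0.48 -0.48 -3.02] M [-0.036 -0.01  -0.003] w 0.0214
0.05 565 topz 0.0115 y mid -0.0002
0.06 1183 topz 0.0114 y mid -0.0004
0.07 1283 topz 0.0114 y mid -0.0003
0.08 1399 topz 0.0113 y mid 0.0
0.09 2539 topz 0.0195 y mid -0.0001
0.1 3323 topz 0.023 y mid -0.0005
0.11 1531 topz 0.0115 y mid -0.0015
0.12 563 topz 0.011 y mid 0.0
0.13 37 topz -0.0294 y mid -0.0006
```

View pics/w12.png

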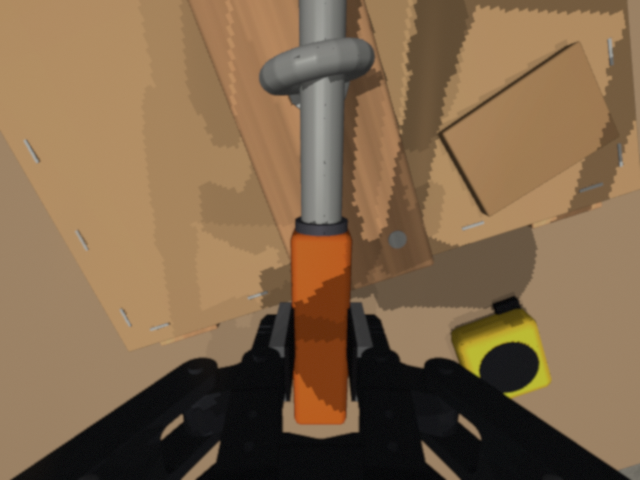

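Ring is still about 12° off square; I swing 8° more and correct 1.5 mm sideways.

{"name": "carry_out", "arguments": {
  "deltas": [0,0.1,-0.004,-1,0,0,-1,0,0.105,-0.004,-1,0,0,-1,0,0,0,0,0,0,-1]
}}

```text
clock: 25.02
position: [0.6104, -0.1957, 0.1401]
ee_rot: [0.7, 0.1, 0.7, -0.099]
contact_force: [-0.3, -0.9, -1.9]
width: 0.0214
```

```bash
python3 tq.py 2;python3 look.py w13
```

```text
t 25.07 p [ 6.104000e-01 -1.961000e-01  1.401000e-01  1.638607e+02] q [-0.42   0.433  1.495  0.     1.214 -1.709] d 0.0996 lat -0.0009
T_on_eye(cw+) [-0.067 -0.073] Mz [ 0.027 -0.021] rxF [-0.094 -0.052] F [-0.65 -0.57 -2.39] eff [  0.28  -50.734 -23.807   0.055   0.099  -0.066]
[ 6.104000e-01 -1.961000e-01  1.401000e-01  1.638607e+02] t 25.075 q [-0.42  0.43  1.49  0.    1.21 -1.71] F [-1.05 -0.23 -2.87] M [-0.03  -0.108 -0.021] w 0.0212
```

View pics/w13.png

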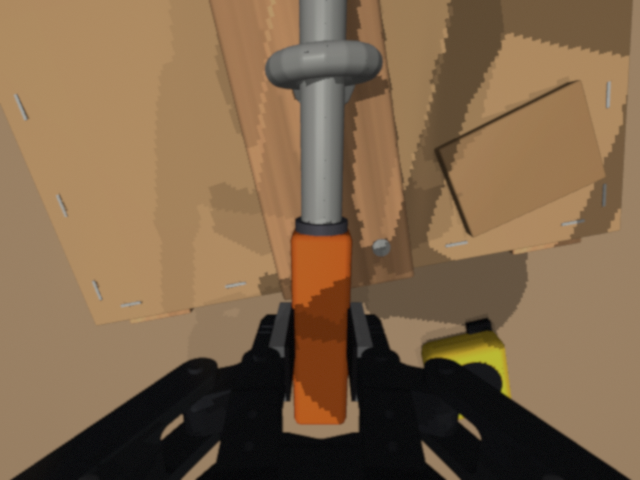

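Ring now square to the bar and centred (ring centre at 323, shank at 322), no load. Drawing straight out.

{"name": "carry_out", "arguments": {
  "deltas": [0,0.01,0.1,0,0,0,-1,0,0,0.15,0,0,0,-1,0,0,0.15,0,0,0,-1,0,0,0.15,0,0,0,-1,0,0,0.15,0,0,0,-1,0,0,0.15,0,0,0,-1,0,0,0.15,0,0,0,-1,0,0,0.2,0,0,0,-1,0,0,0.2,0,0,0,-1,0,0,0.1,0,0,0,-1]
}}

```text
clock: 26.38
position: [0.6983, -0.2208, 0.14]
ee_rot: [0.7, 0.098, 0.7, -0.098]
contact_force: [-1.3, -0.5, -2.2]
width: 0.0209
```

```bash
python3 tq.py 1; python3 st.py d
python3 - <<'E'
from plan import *
p=cur()[0];p[3]%=360;t=np.array([.4497,.1683,.2]);w=[];n=42
for k in range(1,n+1):
    z=min(.26,p[2]+.05*k) if k<34 else .26-.06*(k-33)/9
    f=min(1,max(0,(k-2)/36)); w.append([*(p[:2]+(t[:2]-p[:2])*f),z,max(-2,p[3]-4*k)])
rows(w,-1,start=p,dec=2)
E
```

```text
t 26.38 p [ 6.983000e-01 -2.208000e-01  1.400000e-01  1.640083e+02] q [-0.401  0.564  1.261  0.     1.316 -1.693] d 0.1909 lat -0.0007
T_on_eye(cw+) [-0.163] Mz [-0.005] rxF [-0.157] F [-1.27 -0.49 -2.23] eff [-2.1000e-02 -5.9544e+01 -2.4952e+01  2.0000e-03 -2.9000e-02 -4.0000e-03]
-0.83,0,0,1,0,0,-1,-0.84,0,0,1,0,0,-1,-0.33,0.12,-0.18,1,0,0,-1,-0,0.1,-0.18,1,0,0,-1,-0,0.09,-0.2,1,0,0,-1,-0,0.08,-0.2,1,0,0,-1,-0,0.07,-0.2,1,0,0,-1,-0,0.05,-0.21,1,0,0,-1,-0,0.03,-0.21,1,0,0,-1,-0,0.02,-0.21,1,0,0,-1

-0,0.01,-0.22,1,0,0,-1,-0,-0.01,-0.21,1,0,0,-1,-0,-0.03,-0.21,1,0,0,-1,-0,-0.03,-0.21,1,0,0,-1,-0,-0.06,-0.21,1,0,0,-1,-0,-0.07,-0.2,1,0,0,-1,-0,-0.08,-0.2,1,0,0,-1,-0,-0.09,-0.19,1,0,0,-1,-0,-0.11,-0.18,1,0,0,-1,-0,-0.12,-0.18,1,0,0,-1

-0,-0.14,-0.17,1,0,0,-1,-0,-0.14,-0.15,1,0,0,-1,-0,-0.16,-0.15,1,0,0,-1,-0,-0.16,-0.14,1,0,0,-1,-0,-0.17,-0.12,1,0,0,-1,-0,-0.19,-0.11,1,0,0,-1,-0,-0.19,-0.1,1,0,0,-1,-0,-0.19,-0.08,1,0,0,-1,-0,-0.2,-0.08,1,0,0,-1,-0,-0.21,-0.05,1,0,0,-1

-0,-0.21,-0.04,1,0,0,-1,-0,-0.21,-0.03,1,0,0,-1,-0,-0.22,-0.02,1,0,0,-1,0.11,-0.21,0.01,1,0,0,-1,0.11,-0.21,0.01,1,0,0,-1,0.11,-0.21,0.04,1,0,0,-1,0.11,-0.21,0.04,1,0,0,-1,0.11,-0.21,0.06,1,0,0,-1,0.11,0,0,1,0,0,-1,0.12,0,0,1,0,0,-1

0.11,0,0,1,0,0,-1,0.11,0,0,0.5,0,0,-1

end [ 0.4498  0.1685  0.1999 -1.9909]
```

View pics/st_d.png

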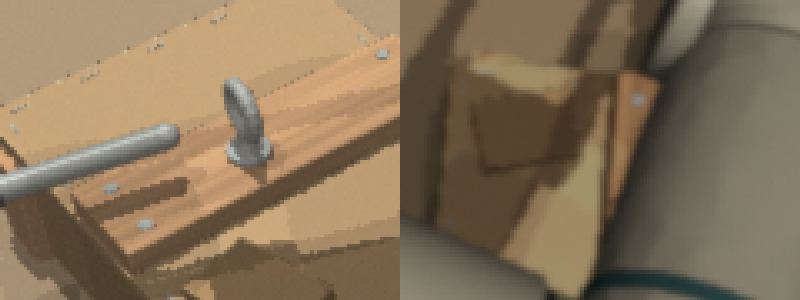

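Bar is fully out (tip at (172,135) in the crop, clear of the eye at (245,120)). Carry it back to the tray.

{"name": "carry_out", "arguments": {
  "deltas": [-0.83,0,0,1,0,0,-1,-0.84,0,0,1,0,0,-1,-0.33,0.12,-0.18,1,0,0,-1,0,0.1,-0.18,1,0,0,-1,0,0.09,-0.2,1,0,0,-1,0,0.08,-0.2,1,0,0,-1,0,0.07,-0.2,1,0,0,-1,0,0.05,-0.21,1,0,0,-1,0,0.03,-0.21,1,0,0,-1,0,0.02,-0.21,1,0,0,-1]
}}

```text
clock: 27.72
position: [0.6412, -0.1337, 0.2602]
ee_rot: [0.624, 0.333, 0.624, -0.333]
contact_force: [0.0, 0.4, -2.7]
width: 0.0213
```

{"name": "carry_out", "arguments": {
  "deltas": [0,0.01,-0.22,1,0,0,-1,0,-0.01,-0.21,1,0,0,-1,0,-0.03,-0.21,1,0,0,-1,0,-0.03,-0.21,1,0,0,-1,0,-0.06,-0.21,1,0,0,-1,0,-0.07,-0.2,1,0,0,-1,0,-0.08,-0.2,1,0,0,-1,0,-0.09,-0.19,1,0,0,-1,0,-0.11,-0.18,1,0,0,-1,0,-0.12,-0.18,1,0,0,-1]
}}

```text
clock: 28.98
position: [0.5724, -0.0255, 0.2603]
ee_rot: [-0.472, -0.526, -0.473, 0.526]
contact_force: [0.5, 0.6, -1.5]
width: 0.0213
```

{"name": "carry_out", "arguments": {
  "deltas": [0,-0.14,-0.17,1,0,0,-1,0,-0.14,-0.15,1,0,0,-1,0,-0.16,-0.15,1,0,0,-1,0,-0.16,-0.14,1,0,0,-1,0,-0.17,-0.12,1,0,0,-1,0,-0.19,-0.11,1,0,0,-1,0,-0.19,-0.1,1,0,0,-1,0,-0.19,-0.08,1,0,0,-1,0,-0.2,-0.08,1,0,0,-1,0,-0.21,-0.05,1,0,0,-1]
}}

```text
clock: 30.22
position: [0.5031, 0.0822, 0.2603]
ee_rot: [-0.264, -0.656, -0.264, 0.656]
contact_force: [-0.3, 0.8, -3.1]
width: 0.0215
```

{"name": "carry_out", "arguments": {
  "deltas": [0,-0.21,-0.04,1,0,0,-1,0,-0.21,-0.03,1,0,0,-1,0,-0.22,-0.02,1,0,0,-1,0.11,-0.21,0.01,1,0,0,-1,0.11,-0.21,0.01,1,0,0,-1,0.11,-0.21,0.04,1,0,0,-1,0.11,-0.21,0.04,1,0,0,-1,0.11,-0.21,0.06,1,0,0,-1,0.11,0,0,1,0,0,-1,0.12,0,0,1,0,0,-1]
}}

```text
clock: 31.48
position: [0.4483, 0.1688, 0.2134]
ee_rot: [-0.024, -0.707, -0.024, 0.707]
contact_force: [-0.4, -0.4, -1.6]
width: 0.0215
```

{"name": "carry_out", "arguments": {
  "deltas": [0.11,0,0,1,0,0,-1,0.11,0,0,0.5,0,0,-1,0,0,0,0,0,0,-1]
}}

```text
clock: 31.85
position: [0.4484, 0.1686, 0.1998]
ee_rot: [0.012, -0.707, 0.012, 0.707]
contact_force: [-0.1, -0.1, -2.7]
width: 0.0212
```

```bash
python3 look.py w14;python3 bar.py w14; python3 st.py e
python3 - <<'E'
from ring import *
for n in('scene','top'):
    d=dict(np.load(f'/tmp/{n}_e.npz'));Q=cloud(d).reshape(-1,3);Q=Q[(np.hypot(Q[:,0]-.515,Q[:,1]+.1675)<.03)&(Q[:,2]>.126)&(Q[:,2]<.172)]
    if len(Q)>20: x,e=fit(Q,[.515,-.1675,.1415,np.radians(-14)]);print(n,len(Q),x[:3].round(4),np.degrees(x[3]).round(1),e)
E
```

```text
[ 0.4484  0.1686  0.1998 -1.9676] t 31.85 q [0.21 0.15 1.75 0.   1.24 1.82] F [-0.13 -0.08 -2.73] M [-0.002  0.14  -0.02 ] w 0.0212
0.05 542 topz 0.011 y mid 0.0008
0.06 1146 topz 0.0109 y mid 0.0008
0.07 1212 topz 0.0109 y mid 0.001
0.08 1305 topz 0.0108 y mid 0.0009
0.09 1410 topz 0.0108 y mid 0.0009
0.1 1505 topz 0.0108 y mid 0.0011
0.11 1626 topz 0.0106 y mid 0.0012
0.12 758 topz 0.0105 y mid 0.001
scene 159 [ 0.5153 -0.1675  0.1417] -12.5 0.00048620148778770987
top 100 [ 0.5144 -0.1669  0.1413] -12.6 0.0006344397492748788
```

View pics/w14.png

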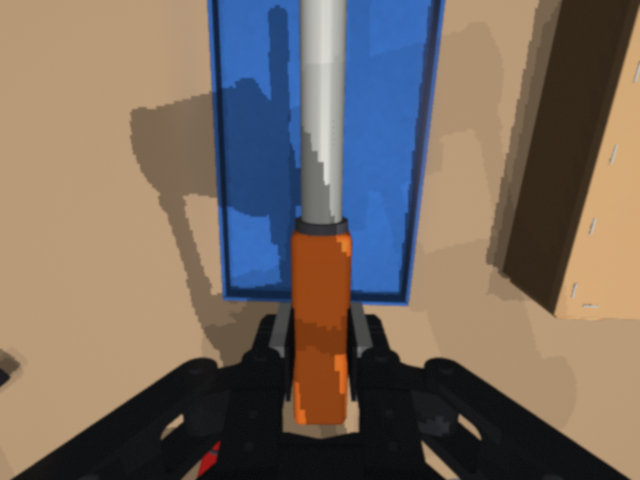

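Eye now reads −12.6° (was 40°) and sits lower, in both views. Before letting go of the bar, I check how much the eye eased back on release, using ring fits from the stored wrist views.

Run:
```python
from ring import *
for f,h,hx in(('w8',220,None),('w9',172.1,30),('w10',128,30),('w11',124,30),('w12',155.9,10),('w13',163.9,3)):
    d=dict(np.load(f'/tmp/{f}.npz'));Q=cloud(d).reshape(-1,3)
    E=np.array([.515,-.1675]);D=Q[:,:2]-E;n=np.array([-np.sin(np.radians(h)),np.cos(np.radians(h))])
    lat=D@n
    g=(np.hypot(*D.T)<.026)&(Q[:,2]>.135)&(Q[:,2]<.172)&((abs(lat)>.0105)|(Q[:,2]>.156))
    q=Q[g];x,e=fit(q,[.515,-.1675,.1425,np.radians(h-180+(hx or 0))])
    print(f,len(q),x[:3].round(4),'axis',(np.degrees(x[3])%180).round(1),'offset',(np.degrees(x[3])+180-h).round(1),round(e,5))
```

```text
w8 4214 [ 0.5155 -0.1675  0.1432] axis 39.7 offset -0.3 0.00025
w9 4012 [ 0.5156 -0.1675  0.1431] axis 26.1 offset 34.0 0.00027
w10 3914 [ 0.5156 -0.1676  0.1428] axis 164.9 offset 36.9 0.00026
w11 3897 [ 0.5156 -0.1676  0.1428] axis 161.3 offset 37.3 0.00027
w12 4125 [ 0.5156 -0.1675  0.1428] axis 168.1 offset 12.2 0.00025
w13 4156 [ 0.5155 -0.1676  0.1428] axis 168.2 offset 4.3 0.00025
```

The eye went 39.7° → 161.3° at peak (0.81 N m). On release it eased back to 168.2°, which is about where the torque step was felt (home ≈ 168°), and it stayed there from w12 to w13. The back-swing never reached the opposite bite. Now lay the bar down.

{"name": "carry_out", "arguments": {
  "deltas": [0.8,0,0,0,0,0,-1,0.9,0,0,0,0,0,-1,0.8,0,0,0,0,0,-1,0.35,0,0,0,0,0,-1,0.15,0,0,0,0,0,-1,0.1,0,0,0,0,0,-1,0,0,0,0,0,0,-1]
}}

```text
clock: 32.88
position: [0.4498, 0.169, 0.0147]
ee_rot: [-0.012, 0.707, -0.012, -0.707]
contact_force: [0.5, 0.2, -2.7]
width: 0.0211
```

```bash
python3 look.py w15
```

```text
[ 0.4498  0.169   0.0147 -1.9881] t 32.875 q [0.21 0.37 2.01 0.   0.77 1.82] F [ 0.49  0.23 -2.73] M [-0.038  0.089 -0.001] w 0.0211
```

{"name": "carry_out", "arguments": {
  "deltas": [0.03,0,0,0,0,0,-1,0.02,0,0,0,0,0,-1,0.02,0,0,0,0,0,-1,0,0,0,0,0,0,-1]
}}

```text
clock: 33.42
position: [0.4492, 0.1688, 0.01]
ee_rot: [-0.012, 0.707, -0.012, -0.707]
contact_force: [-1.0, 0.8, -2.3]
width: 0.0212
```

{"name": "carry_out", "arguments": {
  "deltas": [0.015,0,0,0,0,0,-1,0.015,0,0,0,0,0,-1,0,0,0,0,0,0,-1]
}}

```text
clock: 33.8
position: [0.4492, 0.1688, 0.0094]
ee_rot: [-0.012, 0.707, -0.012, -0.707]
contact_force: [-3.1, -0.7, 10.8]
width: 0.021
```

Touchdown: the vertical force went from −2.3 to +10.8 N. Release and rise.

{"name": "carry_out", "arguments": {
  "deltas": [-0.01,0,0,0,0,0,0,0,0,0,0,0,0,1,0,0,0,0,0,0,1,0,0,0,0,0,0,1,0,0,0,0,0,0,1,0,0,0,0,0,0,1]
}}

```text
clock: 34.55
position: [0.4491, 0.1688, 0.0087]
ee_rot: [0.012, -0.707, 0.012, 0.707]
contact_force: [-0.2, 0.1, 0.7]
width: 0.0854
```

{"name": "carry_out", "arguments": {
  "deltas": [-0.2,0,0,0,0,0,1,-0.5,0,0,0,0,0,1,-0.9,0,0,0,0,0,1,-0.9,0,0,0,0,0,1,-0.9,0,0,0,0,0,1,0,0,0,0,0,0,1,0,0,0,0,0,0,1]
}}

```text
clock: 35.42
position: [0.4485, 0.1687, 0.2128]
ee_rot: [0.012, -0.707, 0.012, 0.707]
contact_force: [-0.2, 0.4, -0.7]
width: 0.0854
```

```bash
python3 look.py w16
python3 - <<'E'
from ring import *
d=grab('scene');save(d['color'],'s16.png')
Q=cloud(d).reshape(-1,3);Q=Q[(np.hypot(Q[:,0]-.515,Q[:,1]+.1675)<.03)&(Q[:,2]>.126)&(Q[:,2]<.172)]
x,e=fit(Q,[.515,-.1675,.1415,np.radians(-14)]);print(len(Q),x[:3].round(4),np.degrees(x[3]).round(1),e)
E
```

```text
[ 0.4485  0.1687  0.2128 -1.9916] t 35.425 q [0.21 0.14 1.73 0.   1.27 1.82] F [-0.2   0.38 -0.66] M [-0.04  -0.029 -0.049] w 0.0854
160 [ 0.5154 -0.1675  0.1416] -12.2 0.0005723693281308546
```

View pics/s16.png

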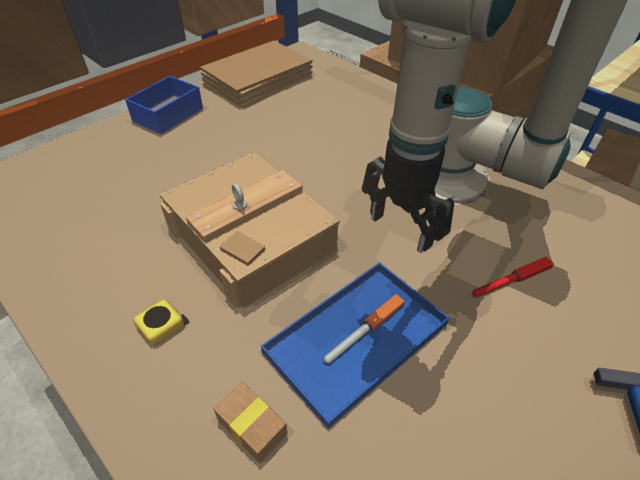

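View pics/w16.png

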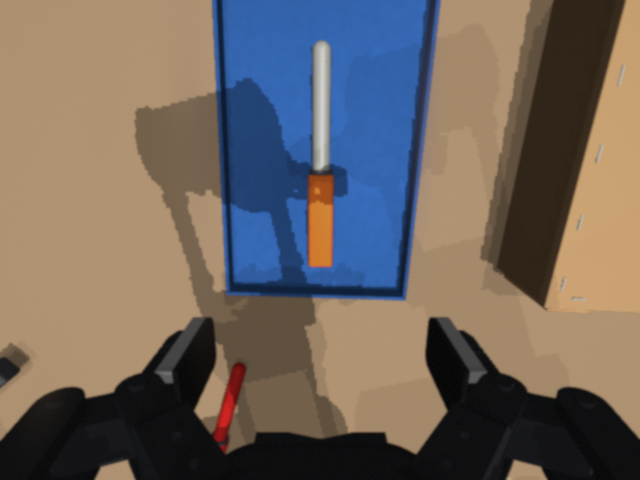

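The scene shows the bar flat in the tray (handle (387,312), tip (328,360)). The eye is unchanged at −12.2°, and the offcut, carton, tape and red look-alike look undisturbed. Handing in.

```bash
python3 -c "
from rig import job
print(job.sign_off())"
```

```text
the job is handed in; nothing more can be done
None
```

I tightened the lifting eye to its snug point, laid the bar back in the tray and handed the job in at about 35 s of the 67 s allowed.

**What I did:** I took the orange-handled bar from the tray and slid its shank about half-way through the loop without touching the ring. I turned the eye clockwise until I felt the collar meet the wood. The held torque rose from about 0.1 to 0.64 N m and then climbed slowly. I stopped at about 0.81 N m, within the 0.6–1.2 snug range. I then swung the bar back to the middle of its play, drew it straight out and laid it flat in the tray.

**Last checks:**
- **Eye angle:** it turned about 1.02 rad at the peak, then eased back about 0.12 rad when the load came off. It stayed at about 0.90 rad from the start, and the last scene view gave the same angle to within the fit error.
- **Bar:** it lies flat in the tray, about where it was.
- **Surroundings:** the bystanders and the red look-alike look unmoved in the picture. I did not measure them.
- **Force:** the largest reading I saw was about 11 N, when I set the bar down in the tray.

**What did not fully agree:**
- **Ease-back:** it was larger than "a little". It brought the eye back to about where the torque step was felt, good to roughly ±1°. So I take it as still snug from the angle and your description; I did not re-test it with the bar.
- **Bar slip:** the bar yawed slightly in the grip, by about 1.5°, during the last few degrees of tightening.

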